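# Pack the instruments into the foam of the drawer and shut it

## Robot

A 7-joint arm with a two-finger parallel gripper is mounted at the origin on the work surface. World frame = base frame: x ahead of the robot, y to its left, z up, the work surface at z = 0. Lengths are in m, angles in rad, forces in N, time in s.
With the tool pointing down it reaches from about 0.4 to 0.875 m from the base axis. Payload 4.4 kg.
Tool frame: the origin (TCP) lies on the front face of the gripper's body, between the roots of the fingers; the fingertips stand 73 mm ahead of it and the grasp point (between the pads) lies 54 mm ahead of it; z points along the fingers, y is the direction in which the jaws open and shut (so a half turn about z gives the same grasp; the last joint's range is limited). The gripper opens to 85 mm and grips with 20 to 120 N. Pads are 22 mm wide; open, the fingers measure 114 mm over their backs; the gripper's body (76 mm by 85 mm) begins 54 mm behind the grasp point. The pads swing forward as they close: fully open they stand 13 mm farther back than shut.
Start: joints at [-0.066, 0.628, 0.038, 1.517, -0.027, 0.996, -0.02], TCP at [0.65, 0, 0.304] pointing down, gripper open.
Joint ranges: [-3.06, 3.06], [-0.37, 2.12], [-1.25, 1.32], [0.18, 2.47], [-1.1, 4.24], [0.23, 1.98], [-2.94, 2.94]. Speed limits (rad/s): [2.57, 2.57, 3.14, 3.14, 3.14, 3.14, 3.14].

## Interface

Orientations are given as [roll, pitch, yaw] about the fixed x, y, z axes, in that order (R = Rz(yaw) Ry(pitch) Rx(roll)).
In Python, from workcell import status, eyes, workorder gives the robot as it stands.
- The arm moves only by the shell command python3 -m handwheel 'ROWS' [OPENING] [FORCE]. ROWS is JSON, a list of rows, each a list of 4 numbers: the shift along the tool's x, y, z in cm, then the turn about the tool's z in rad. In form: [[dx, dy, dz, roll], ...]. A call has 1 to 8 rows; each row shifts and turns the pose as measured when the row begins, along the tool's axes as they then stand; what a row does not reach is not made up. A row lasts 1/10 s, in which the tool goes at most 50 mm and 8.59 degrees, less where a joint would pass 70% of its speed; a pose out of reach is approached as far as the arm can. A call with a gripper value outside its range is refused whole. OPENING is the closure, from 0 (fully open) to 1 (shut), set as the call begins (- or left out, the last holds). The fingers move at their own pace and stop on an object; FORCE is the grip in N (left out, the last holds). Time passes only in rows, so rows that do not move let the fingers close. It gives the time, the measured TCP pose, the force and the opening at its end, in the units of the state.
- status.get_obs(): the state, without advancing time (a new reading comes with each control period).
- eyes.snapshot(name): name is "scene" or "side" or "wrist"; returns (picture, depth): 384x512x3 uint8, red, green, blue; 384x512 float32, m along the optical axis (not along the pixel's ray), 0 where there is no reading.
- eyes.camera_params(name): a dict with "fov_y" (degrees; the focal length in pixels is half the picture's height over the tangent of half this angle, whatever the lens; pixels are square), "cx", "cy" (the principal point, pixels), "dist" ([k1, k2, p1, p2, k3] as OpenCV has them; the pictures are not rectified), "R" (3x3) and "t" (3): a world point X has camera coordinates R X + t; the wrist camera has in their place "mount" (4x4, takes a point from camera to tool coordinates, whose origin is the TCP and whose axes are the flange's). Camera axes: x right, y down, z forward; pixel columns grow to the right and rows downward; lengths in m; the calibration is good to about 2 mm. A picture is of the moment at which its call begins: read the wrist's pose just before it. camera_params takes no time and is no camera call.
- workorder.finish_job(): hands the job in, once; it reports no verdict.
The state is a dict: "t": time; "joint_pos": joint angles; "joint_vel": joint speeds; "joint_efforts": joint torques, N m; "tcp_pos": TCP position; "eef_rot": TCP orientation; "force": force on the tool from outside, world axes, zero at the start; "wrist_torque": the same for the moment, N m; "grip_width": opening from 0.0 (shut) to 1.0 (fully open).
Only numpy, scipy, OpenCV 4.12 (cv2) and the standard library are available. Lean on these libraries where they do the work, as an engineer would, in place of code of your own. Each camera call takes 0.05 s, during which the arm holds its last target.

## Task

Put the forehead thermometer and the reflex hammer away: lay each one in its own cut-out in the foam of the open drawer, the way round that fits, and press it down until it is fully home on the cut-out's floor. Then push the drawer completely shut, and leave the other things on the table where they are.

Things in the scene. Friction and masses are not known exactly. Their poses are not given: they have to be found in the camera images.
- thermometer_grip (a point): White L-shaped (pistol) thermometer on its side, 32 mm thick, 0.16 kg. Point: mid-width of the barrel, half-way up. Axes: x along barrel to the nose (blue band), y towards the handle, z up. Barrel: x -72 to +48 mm, y -19 to +19. Handle: x -62 to -28, y +19 to +99. Grip it across the barrel at this point; centre of mass near x -24, y +22 mm
- hammer_grip (a point): T-shaped reflex hammer lying flat, black rubber head, steel shank, green grip, 0.16 kg. Point: on the shank near the centre of mass, 13 mm over the underside (half-way up). Axes: x from head to free end, y across, z up. Handle: x -30 to +112 mm, 16 mm wide, 26 high. Head: x -58 to -30, y -31 to +31, 30 high. One flat underside
- thermometer_seat (a point): Where thermometer_grip lies when the thermometer is fully home in its L-shaped yellow-floored cut-out; moves with the drawer. The thermometer's axes must then point the same way as these: x to the cabinet (nose away from the drawer front), y left along the drawer front, z up. This point is level with the foam's top; the thermometer then stands 16 mm above the foam
- hammer_seat (a point): Where hammer_grip lies when the hammer is fully home in its T-shaped yellow-floored cut-out; moves with the drawer. The hammer's axes must then point the same way as these: x to the cabinet (head nearest the drawer front), y left, z up. This point is 3 mm below the foam's top; the shank then stands 10 mm and the head 14 mm above the foam
- drawer_handle (a point): Middle of the drawer's steel bar handle: 11 mm thick, 110 mm long, 42 mm above the table, its axis 25 mm in front of the drawer front. Axes: x the way the drawer shuts, y along the bar. Drawer front 288 mm wide, top 61 mm above the table; sides 40 mm high. Grey carcass 310 mm wide, 96 high; 6 mm of room over a seated thermometer
- drawer (a joint): How far the drawer has been pushed in, in m: 0 fully open, 0.23 fully shut. Pushing it in by d moves handle, foam and seats by d along +x of the handle. It stays where it is left; about 6 N pushes it. It starts at most 15 mm from fully open, both cut-outs uncovered
- oximeter: Bystander: blue finger clip, 62 x 34 x 30 mm, origin under its centre
- specimen_jar: Bystander: clear jar with red cap, 56 mm across, 70 mm high, origin under its centre
- gel_bottle: Bystander: blue bottle with white cap, 56 mm across, 130 mm high, origin under its centre
- tape_roll: Bystander: paper tape roll, 64 mm across, 25 mm high, origin under its centre
- foam_top (a point): Centre of the top of the dark foam in the drawer, 40 mm above the table. Cut-outs are 16 mm deep, with 2 mm of play on every side (3.5 mm in the top 3 mm). Springy foam tongues bulge from their sides, evenly round each seat point: an instrument laid in stops on them, its underside 5 to 8 mm below the foam's top; 5 to 20 N straight down at its grip point pushes it home

How it is judged:
On the way, in this order (a step that is already met when the one before it is completed fails the run):
1. thermometer and hammer are both pressed home in their cut-outs (horizontal distance between thermometer_grip and thermometer_seat below 0.004 m and z of thermometer_grip in the frame of thermometer_seat between -0.003 and 0.003 m and angle between each of thermometer_grip, hammer_grip's own z axis and vertical below 0.07 rad and angle between the x axis of thermometer_grip and the x axis of thermometer_seat, either way round below 0.07 rad and horizontal distance between hammer_grip and hammer_seat below 0.004 m and z of hammer_grip in the frame of hammer_seat between -0.003 and 0.003 m and angle between the x axis of hammer_grip and the x axis of hammer_seat, either way round below 0.07 rad), for 0.2 s.
2. the drawer is pushed shut (value of joint drawer above 0.222 m), for 0.2 s.
At the end, for the whole second after the job is handed in: Both instruments lie in their cut-outs within 4 mm sideways and 3 mm in height of fully home, within 0.07 rad of level and of the cut-out's direction, at rest, and the drawer is shut to within 8 mm (all of step 1 and value of joint drawer above 0.222 m and linear speed of each of thermometer, hammer below 0.02 m/s); the robot touches nothing.
It fails at once if a bystander is moved by more than 40 mm (distance of any of oximeter, specimen_jar, gel_bottle, tape_roll from where it was at the start of the episode above 0.04 m).
It also fails if it takes over 70 s, if anything falls off the work surface, if the arm or the gripper's body presses on something with over 40 N, if the wrist force passes 120 N, or if a joint passes its speed limit or range.

## Working session

There is one attempt and no reset: what is moved stays moved. The work goes in short steps, Python scripts to look and compute and a shell command to move; the robot and the scene stay as the last step left them, time stands still between calls to the robot, and variables do not carry over. Pictures are saved under pics/ and viewed, and the job is handed in when it is done.

```bash
ls; mkdir -p pics
python3 - <<'E'
from workcell import status, eyes
import cv2
print(status.get_obs())
for n in ("scene","side","wrist"):
    p,d=eyes.snapshot(n); cv2.imwrite(f"pics/{n}0.png",p[:,:,::-1]); 
    import numpy as np; np.save(f"pics/{n}0d.npy",d)
    print(n,eyes.camera_params(n))
E
```

```text
pics
{'t': 0.0, 'joint_pos': array([-0.06577575,  0.62931076,  0.03847872,  1.51839321, -0.02702801,
        0.99631125, -0.02000652]), 'joint_vel': array([-0.0019796 , -0.00036875, -0.00115454, -0.00102841, -0.00027545,
       -0.00054884, -0.00017747]), 'joint_efforts': array([-1.11932164e-03, -5.63405585e+01,  1.22606792e+00, -1.93450052e+01,
        1.09587883e-02,  1.05136272e-02, -8.84369996e-06]), 'tcp_pos': array([6.49498296e-01, 9.06438098e-07, 3.03004492e-01]), 'eef_rot': array([-3.13968915e+00,  2.20884857e-05,  1.57072002e+00]), 'force': array([1.22520127, 0.06334716, 0.68042527]), 'wrist_torque': array([ 0.00182459, -0.00697456,  0.00072605]), 'grip_width': 1.002276451177313}
scene {'fov_y': 57.10606172309299, 'cx': 255.1864200434987, 'cy': 195.38066650538684, 'dist': array([-0.00564102,  0.        ,  0.        ,  0.        ,  0.        ]), 'R': array([[-0.53440819,  0.84520625, -0.00585524],
       [ 0.70314001,  0.44071676, -0.55799899],
       [-0.46904373, -0.30231628, -0.82982097]]), 't': array([ 0.28458907, -0.32714884,  1.21619616])}
side {'fov_y': 50.710906890663
[... 153 characters left out ...]
76337935, -0.64590582,  0.00759181],
       [-0.36864375, -0.44528133, -0.81598181],
       [ 0.5304279 ,  0.62010499, -0.57802772]]), 't': array([-0.42400136,  0.22842101,  0.88259177])}
wrist {'fov_y': 69.3048635814306, 'cx': 253.40191883613838, 'cy': 194.2461205224638, 'dist': array([0.01628457, 0.        , 0.        , 0.        , 0.        ]), 'mount': array([[-5.00450553e-04, -9.65035941e-01, -2.62117115e-01,
         6.52163921e-02],
       [ 9.99999486e-01, -7.14150617e-04,  7.20024395e-04,
        -1.36063979e-03],
       [-8.82040519e-04, -2.62116620e-01,  9.65035802e-01,
        -6.88419110e-02],
       [ 0.00000000e+00,  0.00000000e+00,  0.00000000e+00,
         1.00000000e+00]])}
```

View pics/scene0.png

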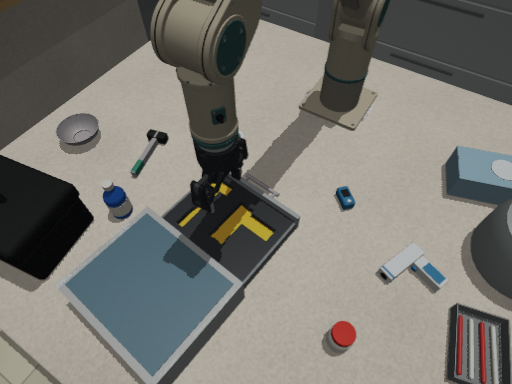

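View pics/side0.png

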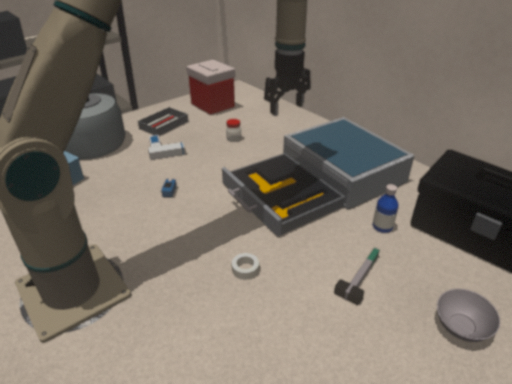

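View pics/wrist0.png

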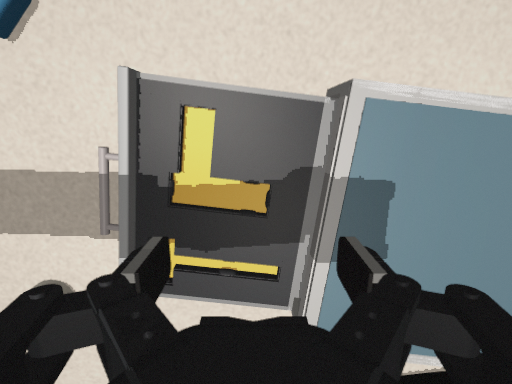

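The scene view shows the thermometer at about (402,262), the hammer from (157,135) to (135,172), the jar at (342,335), the oximeter at (345,197) and the bottle at (118,200). The side view adds the tape roll at (245,265). The wrist view shows the L cut-out around (200,170) and the T cut-out around (220,268).

```bash
cat > h.py <<'E'
import numpy as np, cv2
from scipy.spatial.transform import Rotation as Ro
from workcell import status, eyes
def cam(n,o=None):
    p=eyes.camera_params(n); f=192/np.tan(np.radians(p['fov_y']/2))
    K=np.array([[f,0,p['cx']],[0,f,p['cy']],[0,0,1]])
    if n=='wrist':
        o=o or status.get_obs()
        T=np.eye(4);T[:3,:3]=Ro.from_euler('xyz',o['eef_rot']).as_matrix();T[:3,3]=o['tcp_pos']
        M=T@p['mount']; Rcw=M[:3,:3]; c=M[:3,3]
    else:
        Rcw=p['R'].T; c=-Rcw@p['t']
    return K,p['dist'],Rcw,c
def ray(C,px,z):
    K,d,R,c=C
    u=cv2.undistortPoints(np.array(px,float).reshape(-1,1,2),K,d).reshape(-1,2)
    v=np.c_[u,np.ones(len(u))]@R.T
    return c+v*((z-c[2])/v[:,2])[:,None]
def proj(C,X):
    K,d,R,c=C; X=np.array(X,float).reshape(-1,3)
    return cv2.projectPoints(X,cv2.Rodrigues(R.T)[0],-R.T@c,K,d)[0].reshape(-1,2)
def cloud(C,d,m):
    K,di,R,c=C; v,u=np.nonzero(m&(d>0))
    n=cv2.undistortPoints(np.c_[u,v].astype(float).reshape(-1,1,2),K,di).reshape(-1,2)
    return c+(np.c_[n,np.ones(len(n))]*d[v,u][:,None])@R.T
def shot(n,tag):
    o=status.get_obs(); p,d=eyes.snapshot(n); cv2.imwrite(f"pics/{tag}.png",p[:,:,::-1]); np.savez(f"pics/{tag}.npz",p=p,d=d,o=np.array([o],object))
    return o,p,d,cam(n,o)
def load(n,tag):
    z=np.load(f"pics/{tag}.npz",allow_pickle=True); o=z['o'][0]; return o,z['p'],z['d'],cam(n,o)
def plan(x,y,zgrip,yaw,n=None):
    """tool shift (cm) from present pose to put grasp point... TCP at x,y,z ; yaw of tool"""
    o=status.get_obs(); R=Ro.from_euler('xyz',o['eef_rot']).as_matrix()
    d=R.T@(np.array([x,y,zgrip])-o['tcp_pos'])*100
    dy=(yaw-o['eef_rot'][2]+np.pi)%(2*np.pi)-np.pi
    print('shift cm',d.round(2),'roll(tool z) ',round(-dy,3),'| alt half turn',round(-(dy-np.sign(dy)*np.pi),3),'rpy',o['eef_rot'].round(4),'tcp',o['tcp_pos'].round(4),'q7',o['joint_pos'][6].round(3),'t',round(o['t'],2))
E
python3 - <<'E'
from h import *
C=cam('scene');S=cam('side')
print('therm S',ray(C,[[385,275],[412,250],[438,280],[402,262]],.03).round(3))
print('hammer',ray(C,[[150,135],[165,137],[157,135],[135,172]],.02).round(3))
print('hammer side',ray(S,[[349,290],[376,252]],.02).round(3))
print('therm side',ray(S,[[166,150],[155,140]],.03).round(3))
print('jar',ray(C,[[343,331]],.07).round(3),'oxi',ray(C,[[345,195]],.025).round(3),'bottle',ray(C,[[112,187]],.12).round(3), 'tape',ray(S,[[245,263]],.02).round(3))
import pickle
W=cam('wrist')
o=status.get_obs()
print('handle',ray(W,[[103,150],[107,232]],.042).round(4))
print('front top',ray(W,[[137,72],[128,255]],.061).round(4))
print('L foam corners',ray(W,[[184,106],[215,108],[270,185],[266,214],[172,202],[174,172]],.040).round(4))
print('T', ray(W,[[279,268],[176,241],[175,282]],.04).round(4))
E
```

```text
therm S [[0.53  0.362 0.03 ]
 [0.433 0.395 0.03 ]
 [0.476 0.471 0.03 ]
 [0.477 0.385 0.03 ]]
hammer [[ 0.478 -0.424  0.02 ]
 [ 0.46  -0.378  0.02 ]
 [ 0.466 -0.405  0.02 ]
 [ 0.612 -0.362  0.02 ]]
hammer side [[ 0.468 -0.405  0.02 ]
 [ 0.61  -0.371  0.02 ]]
therm side [[0.459 0.366 0.03 ]
 [0.464 0.453 0.03 ]]
jar [[0.712 0.328 0.07 ]] oxi [[0.367 0.187 0.025]] bottle [[ 0.719 -0.3    0.12 ]] tape [[ 0.346 -0.196  0.02 ]]
handle [[ 0.4715  0.0295  0.042 ]
 [ 0.4618 -0.0741  0.042 ]]
front top [[ 0.5282  0.1114  0.061 ]
 [ 0.494  -0.0965  0.061 ]]
L foam corners [[ 0.5692  0.0791  0.04  ]
 [ 0.6044  0.077   0.04  ]
 [ 0.6685 -0.0132  0.04  ]
 [ 0.664  -0.0508  0.04  ]
 [ 0.5467 -0.0349  0.04  ]
 [ 0.552   0.003   0.04  ]]
T [[ 0.6822 -0.1268  0.04  ]
 [ 0.5478 -0.0877  0.04  ]
 [ 0.5422 -0.1477  0.04  ]]
```

```bash
python3 -c "
import cv2
a=cv2.imread('pics/wrist0.png')[50:310,80:340];cv2.imwrite('pics/w0z.png',cv2.resize(a,None,fx=2.3,fy=2.3,interpolation=cv2.INTER_CUBIC))
a=cv2.imread('pics/scene0.png');b=cv2.resize(a[230:310,360:460],None,fx=6,fy=6);cv2.imwrite('pics/thz.png',b)
c=cv2.resize(a[110:190,110:190],None,fx=6,fy=6);cv2.imwrite('pics/hmz.png',c)
"
```

```text
(no output)
```

View pics/w0z.png

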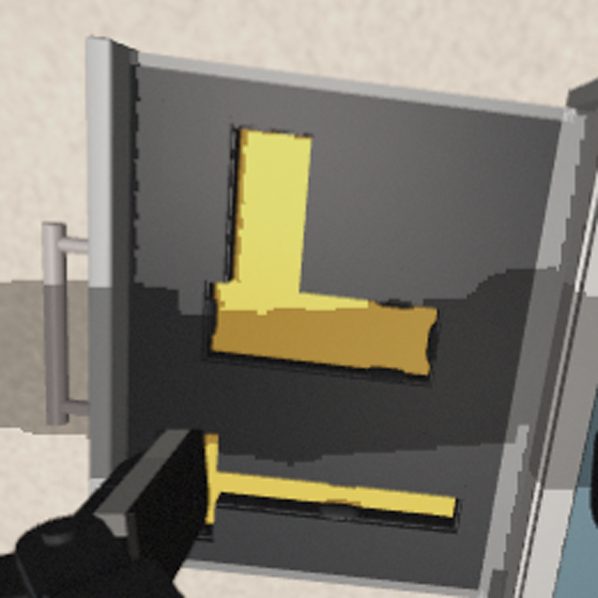

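View pics/thz.png

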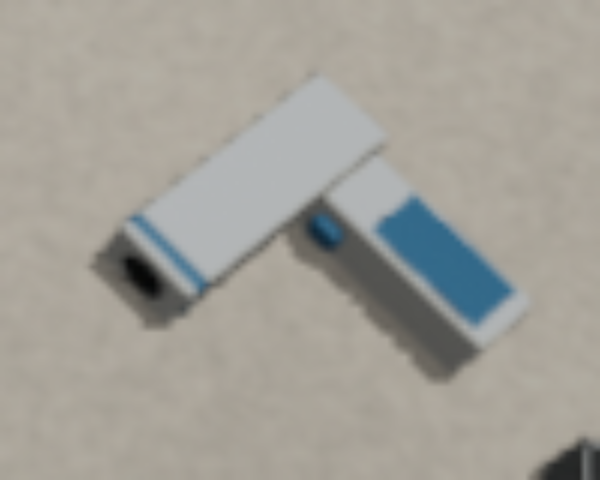

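View pics/hmz.png

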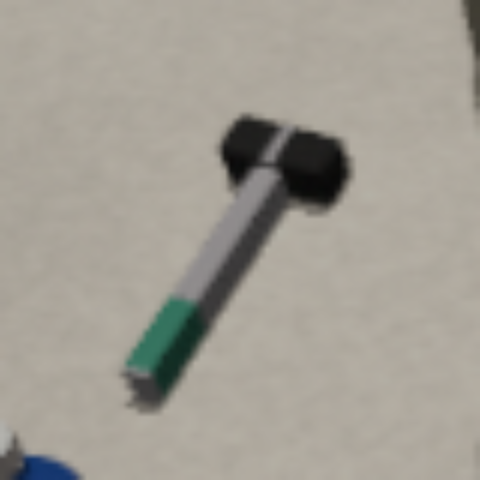

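```bash
python3 -m handwheel '[[-4,-2,0,0],[-4,-2,2,0],[-2,0,2,0],[0,0,0,0],[0,0,0,0]]'; python3 -c "
from h import *
o,p,d,C=shot('wrist','w1'); print(o['tcp_pos'],o['eef_rot'],o['t'])
cv2.imwrite('pics/w1z.png',cv2.resize(p[:,:,::-1],None,fx=1.56,fy=1.56,interpolation=cv2.INTER_CUBIC))
"
```

```text
t: 0.65
tcp_pos: [0.6088, -0.1002, 0.2612]
eef_rot: [-3.14, -0.002, 1.575]
force: [0.3, -0.1, -0.7]
grip_width: 0.998
[ 0.60880046 -0.10021472  0.26122555] [-3.13985868e+00 -1.97779907e-03  1.57464212e+00] 0.65
```

View pics/w1z.png

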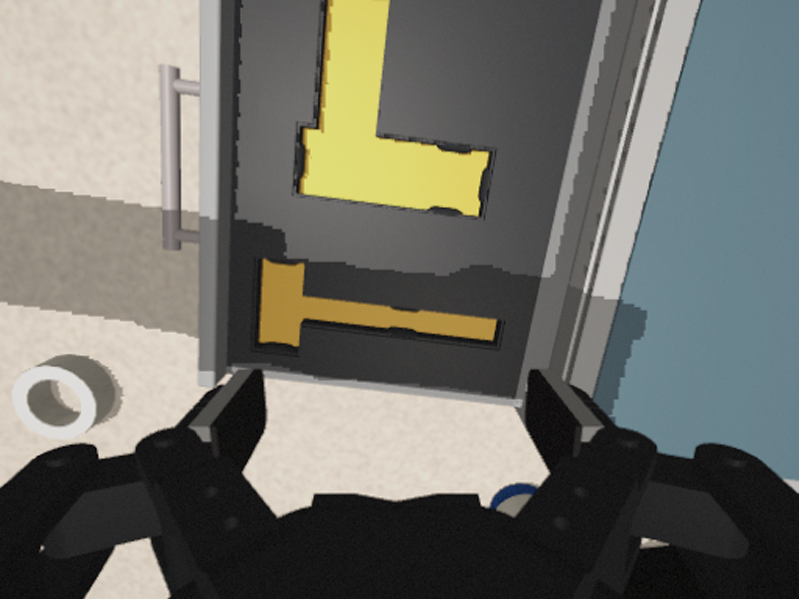

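```bash
python3 -c "
from h import *
o,p,d,C=load('wrist','w1')
g=np.clip(p.astype(float)*2.2,0,255).astype(np.uint8)[:,:,::-1]
cv2.imwrite('pics/a.png',cv2.resize(g[70:145,180:325],None,fx=5.5,fy=5.5,interpolation=cv2.INTER_CUBIC))
cv2.imwrite('pics/b.png',cv2.resize(g[155:235,150:330],None,fx=4.4,fy=4.4,interpolation=cv2.INTER_CUBIC))
"
```

```text
(no output)
```

View pics/a.png

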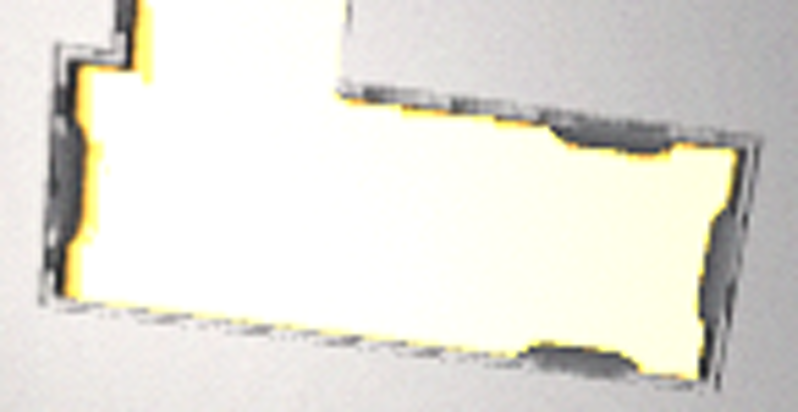

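View pics/b.png

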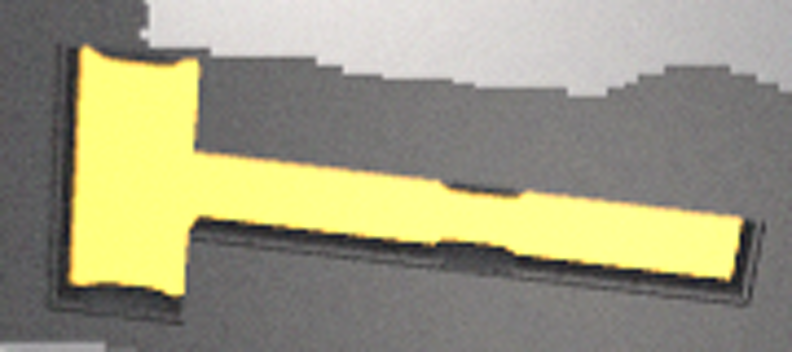

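```bash
cat >> h.py <<'E'
def rigid(A,B):
    A=np.array(A,float);B=np.array(B,float)[:,:2];a=A.mean(0);b=B.mean(0);P=A-a;Q=B-b
    th=np.arctan2((P[:,0]*Q[:,1]-P[:,1]*Q[:,0]).sum(),(P*Q).sum())
    R=np.array([[np.cos(th),-np.sin(th)],[np.sin(th),np.cos(th)]]); t=b-R@a
    return th,t,(B-(A@R.T+t))
E
python3 -c "
from h import *
o,p,d,C=load('wrist','w1')
f=lambda L,s,u,v:(np.array(L)+.5)/s-.5+[u,v]
a=f([[57,46],[42,302],[718,387],[760,136]],5.5,180,70)
A=ray(C,a,.040);print(A.round(4))
print(rigid([[-.0755,.0225],[-.0755,-.0225],[.0515,-.0225],[.0515,.0225]],A))
b=f([[50,305],[62,45],[764,222],[750,303],[180,322]],4.4,150,155)
B=ray(C,b,.04)
print(B.round(4));print(rigid([[-.0615,-.0345],[-.0615,.0345],[.1155,.0115],[.1155,-.0115],[-.0265,-.0345]],B))
# depth check
for X in (A[0],B[0]): 
  q=proj(C,X)[0].round().astype(int); print(q)
m=np.zeros(d.shape,bool); m[140:155,200:300]=1
c=cloud(C,d,m);print('foam z',np.median(c[:,2]))
m[:]=0;m[110:120,220:290]=1;print('floor z',np.median(cloud(C,d,m)[:,2]))
# handle
print('handle',ray(C,[[170/1.56,67/1.56],[171/1.56,248/1.56]],.0475).round(4))
print('front',ray(C,[[220/1.56,10/1.56],[215/1.56,372/1.56]],.061).round(4))
"
```

```text
[[ 0.5454  0.0032  0.04  ]
 [ 0.5401 -0.0405  0.04  ]
 [ 0.6654 -0.0554  0.04  ]
 [ 0.6703 -0.0113  0.04  ]]
(np.float64(-0.11702052214938632), array([ 0.61721774, -0.02741954]), array([[ 0.00056995, -0.00056619],
       [ 0.00051357,  0.00045254],
       [-0.00037971,  0.0003567 ],
       [-0.00070381, -0.00024304]]))
[[ 0.5046 -0.1479  0.04  ]
 [ 0.513  -0.0817  0.04  ]
 [ 0.6836 -0.1253  0.04  ]
 [ 0.6816 -0.1467  0.04  ]
 [ 0.5372 -0.1524  0.04  ]]
(np.float64(-0.12331358312946507), array([ 0.56868003, -0.12196214]), array([[ 0.00124046,  0.00073121],
       [ 0.00110715, -0.00153338],
       [-0.00107848, -0.00055473],
       [-0.00032005,  0.00083667],
       [-0.00094908,  0.00052023]]))
[190  78]
[161 224]
foam z 0.038954885204946776
floor z 0.02292908218899517
handle [[ 0.4751  0.0312  0.0475]
 [ 0.4612 -0.0748  0.0475]]
front [[ 0.5121  0.0558  0.061 ]
 [ 0.4866 -0.156   0.061 ]]
```

```bash
python3 -m handwheel '[[2,-4,0,0],[1,-5,0,0],[0,0,0,0.145],[0,0,0,0.145],[0,0,0,0.145],[0,0,0,0.145],[0,0,0,0.145],[0,0,0,0.145]]'; python3 -m handwheel '[[0,0,0,0.145],[0,0,0,0.145],[0,0,0,0.145],[0,0,0,0.145],[0,0,0,0.145],[0,0,0,0.1],[0,0,0,0],[0,0,0,0]]';python3 -c "
from h import *
o,p,d,C=shot('wrist','w2'); print(o['tcp_pos'],o['eef_rot'],o['joint_pos'])
cv2.imwrite('pics/w2z.png',cv2.resize(p[:,:,::-1],None,fx=1.56,fy=1.56,interpolation=cv2.INTER_CUBIC))
"
```

```text
t: 1.5
tcp_pos: [0.5185, -0.0531, 0.2661]
eef_rot: [-3.136, -0.012, 0.694]
force: [-0.9, -0.8, 0.3]
grip_width: 0.998
t: 2.3
tcp_pos: [0.5258, -0.035, 0.2724]
eef_rot: [-3.117, -0.017, -0.137]
force: [0.9, 0.1, -0.2]
grip_width: 0.996
[ 0.52584678 -0.03497364  0.27240858] [-3.11672654 -0.01660691 -0.13697862] [-0.32269581  0.53664543  0.51898233  1.91781494 -0.40884849  0.77250698
 -1.27765531]
```

View pics/w2z.png

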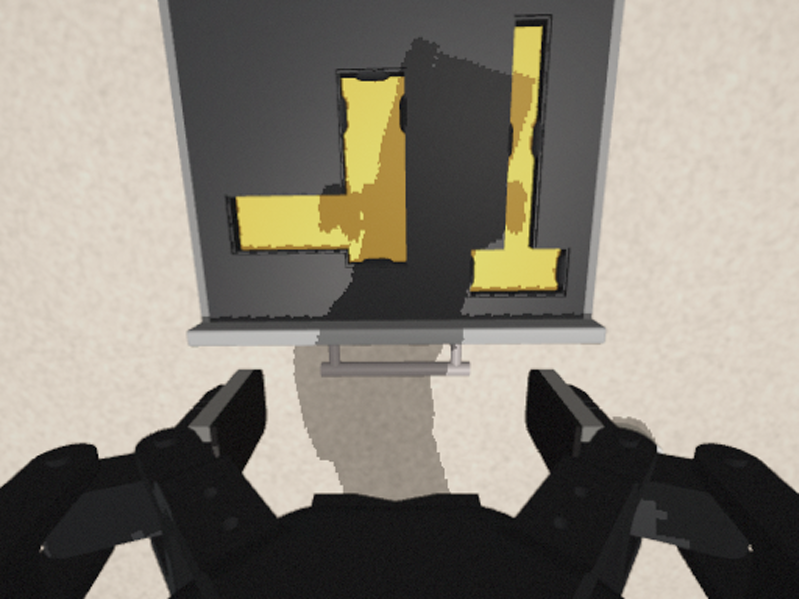

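```bash
python3 -c "
from h import *
o,p,d,C=load('wrist','w2')
g=np.clip(p.astype(float)*2.5,0,255).astype(np.uint8)[:,:,::-1]
cv2.imwrite('pics/a2.png',cv2.resize(g[35:180,140:270],None,fx=4.1,fy=4.1,interpolation=cv2.INTER_CUBIC))
cv2.imwrite('pics/b2.png',cv2.resize(g[2:200,280:380],None,fx=3,fy=3,interpolation=cv2.INTER_CUBIC))
"
```

```text
(no output)
```

View pics/a2.png

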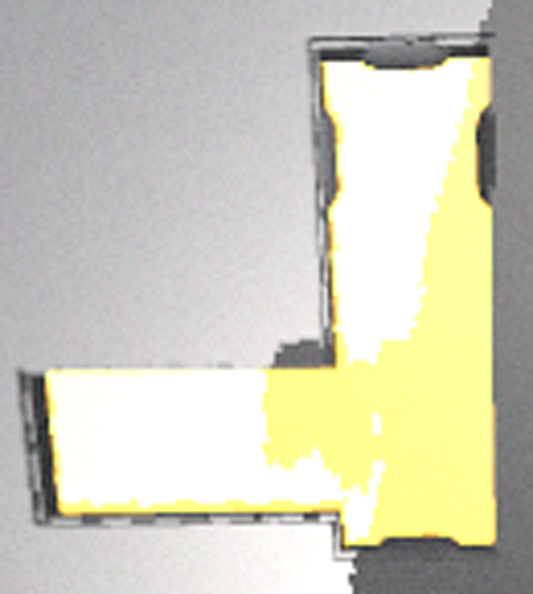

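View pics/b2.png

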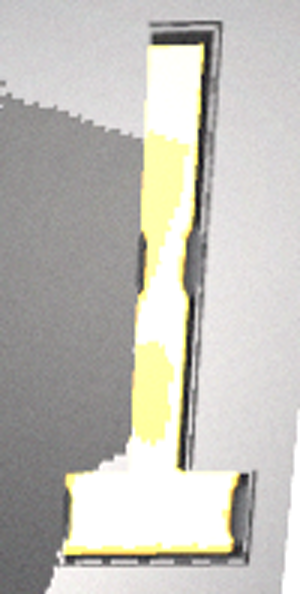

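```bash
python3 -c "
from h import *
o,p,d,C=load('wrist','w2')
f=lambda L,s,u,v:(np.array(L)+.5)/s-.5+[u,v]
A=ray(C,f([[311,38],[492,36],[338,558],[22,370],[37,522]],4.1,140,35),.04)
print(rigid([[.0515,.0225],[.0515,-.0225],[-.0755,.0225],[-.0245,.1025],[-.0655,.1025]],A))
B=ray(C,f([[148,22],[221,22],[58,563],[246,563],[256,470]],3,280,2),.04)
print(rigid([[.1155,.0115],[.1155,-.0115],[-.0615,.0345],[-.0615,-.0345],[-.0265,-.0345]],B))
"
```

```text
(np.float64(-0.11736548906460091), array([ 0.61704703, -0.02880491]), array([[-3.86033900e-04, -1.61964066e-05],
       [-8.64114044e-04,  1.51226420e-03],
       [ 3.11762872e-04, -4.97011724e-04],
       [-3.45398473e-04, -7.15202343e-04],
       [ 1.28378355e-03, -2.83853722e-04]]))
(np.float64(-0.1257267910895118), array([ 0.56863106, -0.12164686]), array([[-4.40168189e-04,  1.01778013e-04],
       [-1.00333972e-03,  3.29202703e-04],
       [ 1.03363387e-03, -9.72693651e-05],
       [ 6.57421311e-04,  1.11977717e-04],
       [-2.47547271e-04, -4.45689068e-04]]))
```

```bash
python3 -m handwheel '[[5,0,0,-0.1],[5,0,0,-0.145],[0,4,0,-0.145],[0,0,0,-0.145],[0,0,0,-0.145],[0,0,0,-0.145],[0,0,0,-0.145],[0,0,0,-0.145]]'; python3 -m handwheel '[[0,0,0,-0.145],[0,0,0,-0.145],[0,0,0,-0.145],[0,0,0,-0.145],[0,0,0,-0.145],[0,0,0,-0.145],[0,0,0,-0.145],[0,0,0,-0.145]]';python3 -m handwheel '[[0,0,0,-0.145],[0,0,0,-0.145],[0,0,0,-0.145],[0,0,0,-0.145],[0,0,0,-0.145],[0,0,0,-0.1],[0,0,0,0],[0,0,0,0]]'
```

```text
t: 3.15
tcp_pos: [0.6307, -0.0817, 0.2712]
eef_rot: [-3.139, -0.03, 1.014]
force: [-0.2, 0.4, -0.1]
grip_width: 1.002
t: 3.95
tcp_pos: [0.6316, -0.0806, 0.2735]
eef_rot: [3.11, -0.013, 2.214]
force: [-0.2, 0.1, -0.6]
grip_width: 0.997
t: 4.75
tcp_pos: [0.6324, -0.0807, 0.2762]
eef_rot: [3.11, 0.021, 3.07]
force: [0.7, -0.1, 0.9]
grip_width: 1.0
```

```bash
python3 -m handwheel '[[-4,0,0,0],[-3,0,0,0.05],[0,0,0,0],[0,0,0,0]]';python3 -c "
from h import *
o,p,d,C=shot('wrist','w3'); print(o['tcp_pos'],o['eef_rot'],o['joint_pos'])
cv2.imwrite('pics/w3z.png',cv2.resize(p[:,:,::-1],None,fx=1.56,fy=1.56,interpolation=cv2.INTER_CUBIC))
# seat overlay px
for s in ([.6171,-.0281],[.5686,-.1218]): print(proj(C,[*s,.04]))
"
```

```text
t: 5.15
tcp_pos: [0.7009, -0.0855, 0.2763]
eef_rot: [3.11, 0.013, 3.014]
force: [0.1, 0.0, 0.2]
grip_width: 1.002
[ 0.70093838 -0.08548564  0.27625485] [3.11025259 0.01298754 3.01425889] [ 0.29066652  0.75771435 -0.37361709  1.37199731  0.25949094  1.04547841
  1.32854039]
[[292.21709282  92.24063871]]
[[193.51615433  52.69337153]]
```

View pics/w3z.png

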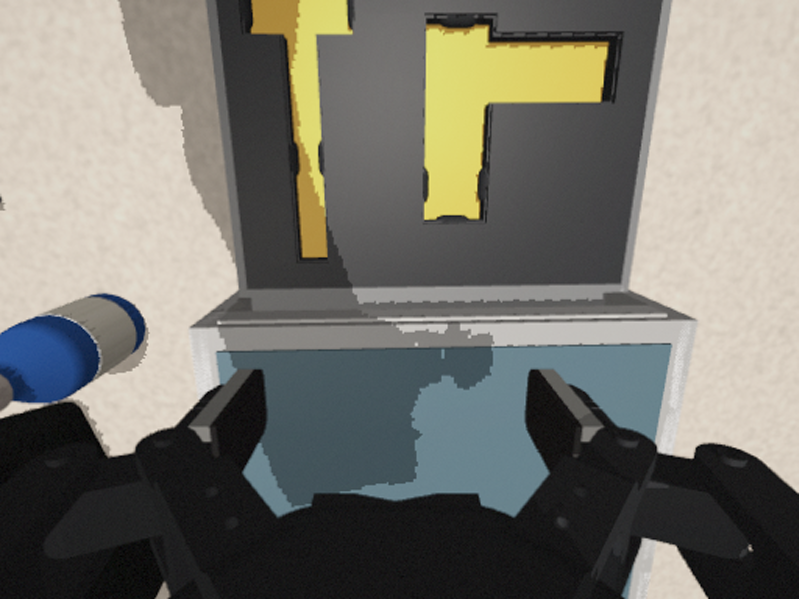

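```bash
python3 -c "
from h import *
o,p,d,C=load('wrist','w3')
g=np.clip(p.astype(float)*2.2,0,255).astype(np.uint8)[:,:,::-1]
cv2.imwrite('pics/a3.png',cv2.resize(g[2:152,260:405],None,fx=4,fy=4,interpolation=cv2.INTER_CUBIC))
"
```

```text
(no output)
```

View pics/a3.png

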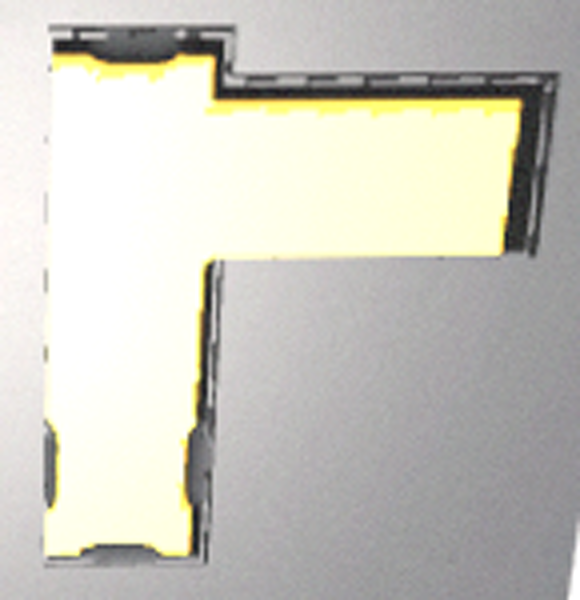

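```bash
python3 -c "
from h import *
o,p,d,C=load('wrist','w3')
f=lambda L,s,u,v:(np.array(L)+.5)/s-.5+[u,v]
A=ray(C,f([[50,27],[235,26],[43,565],[208,563],[558,74],[536,257]],4,260,2),.04)
print(rigid([[-.0755,-.0225],[-.0755,.0225],[.0515,-.0225],[.0515,.0225],[-.0655,.1025],[-.0245,.1025]],A))
B=ray(C,[[327/1.5625,259/1.5625]],.04);print(B, 'T end expected', [.5686+np.cos(.1245)*.1155, -.1218-np.sin(.1245)*.1155])
print('bar.', rigid)
plan(.45,.30,.30,2.81)
"
```

```text
(np.float64(-0.12050099352597901), array([ 0.61741151, -0.02799175]), array([[ 4.01055110e-04,  5.48413869e-04],
       [ 1.06186866e-04, -1.24601535e-04],
       [-3.96139761e-04,  3.33221405e-04],
       [-4.60643177e-04,  2.81645094e-04],
       [ 3.95710698e-04, -7.43268783e-04],
       [-4.61697358e-05, -2.95410050e-04]]))
[[ 0.6814154  -0.12578547  0.04      ]] T end expected [np.float64(0.683206016205687), np.float64(-0.13614263049310735)]
bar. <function rigid at 0x7f61a5ca8fe0>
shift cm [29.74 35.12 -1.66] roll(tool z)  0.204 | alt half turn -2.937 rpy [3.1101 0.0132 3.0144] tcp [ 0.7008 -0.0855  0.2763] q7 1.329 t 5.2
```

```bash
python3 -c "
from h import *
plan(.525,.365,.27,2.81)"
```

```text
shift cm [23.16 42.42  1.66] roll(tool z)  0.204 | alt half turn -2.937 rpy [3.1101 0.0132 3.0144] tcp [ 0.7008 -0.0855  0.2763] q7 1.329 t 5.2
```

```bash
python3 -m handwheel '[[2.3,4.2,0,0],[2.3,4.2,0,0],[2.3,4.2,0,0],[2.3,4.2,0,0],[2.3,4.2,0,0],[2.3,4.2,0,0],[2.3,4.2,0,0],[2.3,4.2,0,0]]';python3 -m handwheel '[[2.3,4.2,0,0],[2.3,4.2,0,0.1],[0,0,0,0.1],[0,0,0,0],[0,0,0,0]]';python3 -c "
from h import *
o,p,d,C=shot('wrist','w4'); print(o['tcp_pos'],o['eef_rot'],o['joint_pos'])
cv2.imwrite('pics/w4z.png',cv2.resize(p[:,:,::-1],None,fx=1.56,fy=1.56,interpolation=cv2.INTER_CUBIC))
"
```

```text
t: 6.0
tcp_pos: [0.5547, 0.27, 0.2834]
eef_rot: [3.119, 0.014, 2.994]
force: [-0.2, 0.6, 0.2]
grip_width: 1.004
t: 6.5
tcp_pos: [0.5097, 0.371, 0.2871]
eef_rot: [3.113, 0.006, 2.805]
force: [0.4, -0.2, -0.2]
grip_width: 0.998
[0.50967504 0.37102619 0.28709408] [3.11317886 0.00566271 2.80456399] [-0.48710965  0.62004309 -0.2988292   1.60982521  0.20636181  0.91537542
  0.37885598]
```

View pics/w4z.png

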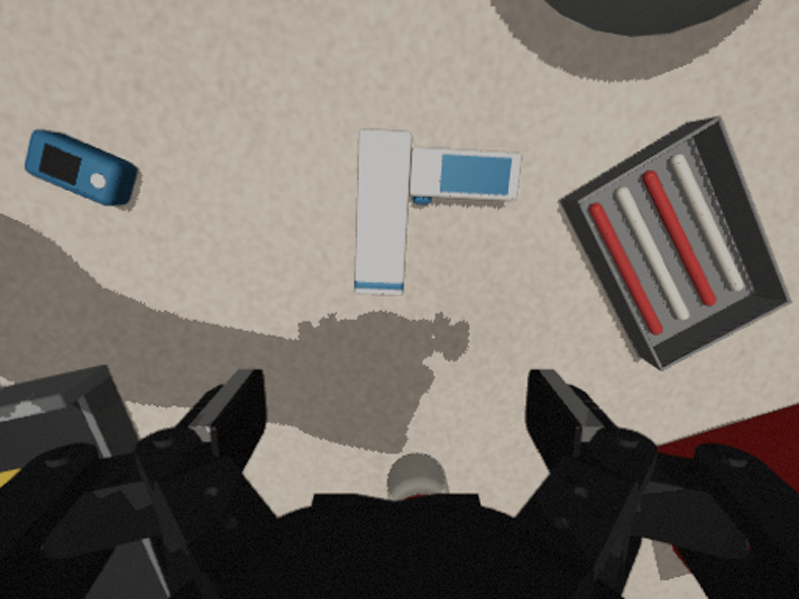

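```bash
python3 -c "
from h import *
o,p,d,C=load('wrist','w4')
cv2.imwrite('pics/a4.png',cv2.resize(p[75:195,220:340,::-1],None,fx=5,fy=5,interpolation=cv2.INTER_CUBIC))
"
```

```text
(no output)
```

View pics/a4.png

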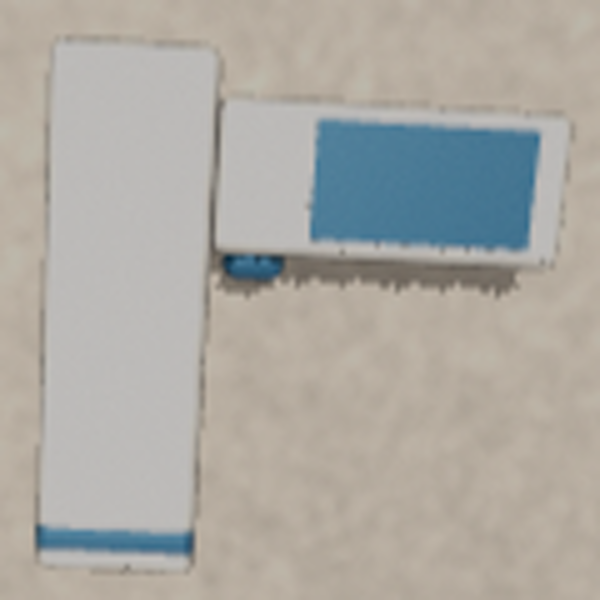

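```bash
python3 -c "
from h import *
o,p,d,C=load('wrist','w4')
f=lambda L,s,u,v:(np.array(L)+.5)/s-.5+[u,v]
q=f([[53,38],[219,46],[37,567],[191,570],[571,118]],5,220,75)
A=ray(C,q,.032)
print(rigid([[-.072,-.019],[-.072,.019],[.048,-.019],[.048,.019],[-.062,.099]],A))
m=np.zeros(d.shape,bool);m[100:165,232:255]=1;print('top z',np.median(cloud(C,d,m)[:,2]))
m[:]=0;m[105:120,285:320]=1;print('handle top z',np.median(cloud(C,d,m)[:,2]))
r=rigid([[-.072,-.019],[-.072,.019],[.048,-.019],[.048,.019],[-.062,.099]],A)
plan(*r[1],.12,r[0]+np.pi)
"
```

```text
(np.float64(-0.3894283012688349), array([0.47806166, 0.37640243]), array([[ 0.00135521,  0.00091327],
       [ 0.00025192, -0.0007643 ],
       [-0.00041614,  0.00123598],
       [-0.00166453,  0.00061213],
       [ 0.00047353, -0.00199709]]))
top z 0.030956507516779808
handle top z 0.03143617970420587
shift cm [ 3.34 -0.94 16.66] roll(tool z)  0.051 | alt half turn -3.091 rpy [3.1137 0.006  2.8032] tcp [0.5102 0.3702 0.287 ] q7 0.379 t 6.55
```

```bash
cat >> h.py <<'E'
def plang(x,y,ztcp,yaw,g=.054):
    o=status.get_obs(); R=Ro.from_euler('xyz',o['eef_rot']).as_matrix()
    k=np.array([x,y,0])-g*R[:,2]; plan(k[0],k[1],ztcp,yaw)
E
python3 -m handwheel '[[1.7,-0.5,4,0.05],[1.5,-0.4,4.5,0],[0,0,4.5,0],[0,0,2,0],[0,0,0,0]]'; python3 -c "
from h import *
plang(.4781,.3764,.08,-.3894+np.pi)"
```

```text
t: 7.05
tcp_pos: [0.4857, 0.3693, 0.135]
eef_rot: [3.11, 0.011, 2.744]
force: [-0.5, 0.1, -0.5]
grip_width: 1.001
shift cm [1.1  0.02 5.49] roll(tool z)  -0.008 | alt half turn 3.134 rpy [3.1097 0.0109 2.7444] tcp [0.4857 0.3693 0.135 ] q7 0.23 t 7.05
```

```bash
python3 -m handwheel '[[1.1,0,1.5,-0.008],[0,0,1.5,0],[0,0,1,0],[0,0,0,0]]'; python3 -c "
from h import *
plang(.4781,.3764,.08,-.3894+np.pi)
o,p,d,C=shot('wrist','w5')
q=proj(C,[[.4781+np.cos(-.3894)*a-np.sin(-.3894)*b,.3764+np.sin(-.3894)*a+np.cos(-.3894)*b,.032] for a,b in ((-.072,-.019),(-.072,.019),(.048,-.019),(.048,.019),(0,0))])
v=p.copy()
for x in q: cv2.circle(v,tuple(int(i) for i in x.round()),2,(255,0,0),-1)
cv2.imwrite('pics/w5z.png',cv2.resize(v[:,:,::-1],None,fx=1.56,fy=1.56))
"
```

```text
t: 7.45
tcp_pos: [0.4816, 0.3711, 0.0963]
eef_rot: [3.107, 0.015, 2.747]
force: [-0.2, 0.6, 0.7]
grip_width: 1.002
shift cm [0.64 0.11 1.62] roll(tool z)  -0.005 | alt half turn 3.137 rpy [3.1069 0.0153 2.7471] tcp [0.4816 0.3711 0.0963] q7 0.206 t 7.45
```

View pics/w5z.png

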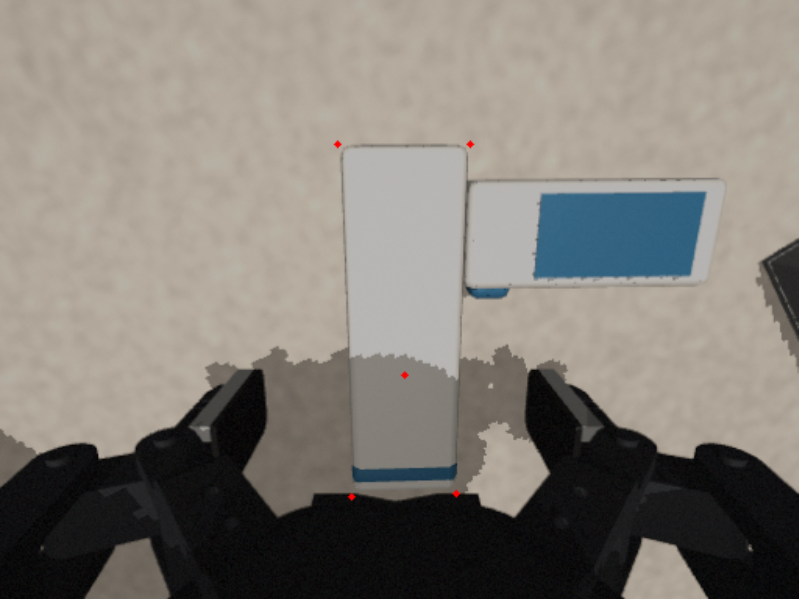

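```bash
python3 -c "
from h import *
o,p,d,C=load('wrist','w5')
q=np.array([[343,146],[467,146],[352,488],[456,488],[725,181]])/1.56
A=ray(C,q,.032); M=[[-.072,-.019],[-.072,.019],[.048,-.019],[.048,.019],[-.062,.099]]
print(rigid(M,A)); print(np.linalg.norm(A[0]-A[2]),np.linalg.norm(A[0]-A[1]))
m=np.zeros(d.shape,bool);m[110:200,240:280]=1;print('top z',np.median(cloud(C,d,m)[:,2]))
r=rigid(M,A)
plang(*r[1],.08,r[0]+np.pi)
"
```

```text
(np.float64(-0.3930885341736129), array([0.47712642, 0.37638598]), array([[ 0.00201148,  0.001115  ],
       [ 0.00107898, -0.00106604],
       [-0.00211869,  0.00199482],
       [-0.0012651 ,  0.00120487],
       [ 0.00029334, -0.00324864]]))
0.11585038305681919 0.0356281240214521
top z 0.030914978634235576
shift cm [0.78 0.03 1.68] roll(tool z)  -0.002 | alt half turn 3.14 rpy [3.1059 0.0161 2.7467] tcp [0.4822 0.3712 0.0969] q7 0.206 t 7.5
```

```bash
python3 -m handwheel '[[0.5,0,0.8,0],[0.3,0,0.8,0],[0,0,0,0],[0,0,0,0]]'; python3 -c "
from h import *
plang(.4775,.3766,.08,-.391+np.pi)"
```

```text
t: 7.9
tcp_pos: [0.4763, 0.3756, 0.0815]
eef_rot: [3.102, 0.018, 2.746]
force: [-0.2, -0.2, -0.5]
grip_width: 1.0
shift cm [ 0.03 -0.08  0.15] roll(tool z)  -0.005 | alt half turn 3.137 rpy [3.1025 0.0181 2.7461] tcp [0.4763 0.3756 0.0815] q7 0.187 t 7.9
```

```bash
python3 -m handwheel '[[0,0,0,0],[0,0,0,0],[0,0,0,0],[0,0,0,0],[0,0,0,0]]' 1 60; python3 -c "
from h import *
plang(.4775,.3766,.08,-.391+np.pi)"
```

```text
t: 8.4
tcp_pos: [0.4767, 0.3761, 0.0827]
eef_rot: [3.101, 0.019, 2.746]
force: [-0.7, 0.2, -2.2]
grip_width: 0.429
shift cm [ 0.05 -0.15  0.26] roll(tool z)  -0.004 | alt half turn 3.137 rpy [3.1011 0.0189 2.7463] tcp [0.4767 0.3761 0.0827] q7 0.187 t 8.4
```

```bash
python3 -m handwheel '[[0,0,-3,0],[0,0,-4,0],[0,0,-4,0],[0,0,0,0]]'; python3 -c "
from h import *
plang(.6172,-.0281,.18,-.119+np.pi)
o,p,d,C=shot('side','s1')
cv2.imwrite('pics/s1z.png',cv2.resize(p[:,:,::-1],None,fx=1.56,fy=1.56))"
```

```text
t: 8.8
tcp_pos: [0.472, 0.3716, 0.1934]
eef_rot: [3.107, 0.016, 2.747]
force: [0.9, -0.2, -1.1]
grip_width: 0.431
shift cm [-28.67 -31.54   0.72] roll(tool z)  -0.276 | alt half turn 2.866 rpy [3.1069 0.0163 2.7467] tcp [0.472  0.3716 0.1934] q7 0.233 t 8.8
```

View pics/s1z.png

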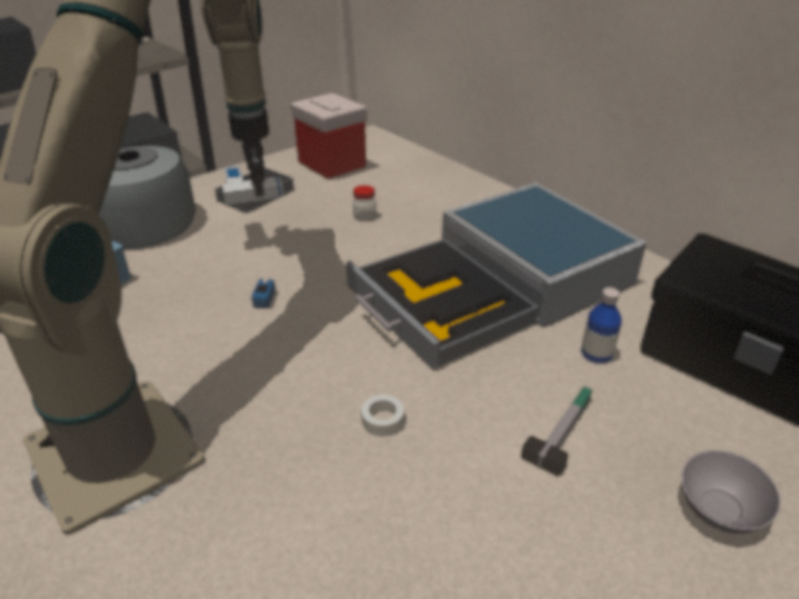

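```bash
python3 -m handwheel '[[-3,-3.3,0,0],[-3.2,-3.5,0,0],[-3.2,-3.5,0,0],[-3.2,-3.5,0,0],[-3.2,-3.5,0,0],[-3.2,-3.5,0,0],[-3.2,-3.5,0,0],[-3.2,-3.5,0,0]]'; python3 -m handwheel '[[-2,-2,0,-0.14],[0,0,0,-0.13],[0,0,0,0]]'; python3 -c "
from h import *
plang(.6172,-.0281,.14,-.119+np.pi)
o,p,d,C=shot('wrist','w6')
cv2.imwrite('pics/w6z.png',cv2.resize(p[:,:,::-1],None,fx=1.56,fy=1.56))"
```

```text
t: 9.65
tcp_pos: [0.5969, 0.0141, 0.1735]
eef_rot: [3.113, -0.002, 2.766]
force: [0.2, -0.1, -1.0]
grip_width: 0.432
t: 9.95
tcp_pos: [0.6077, -0.026, 0.1666]
eef_rot: [3.121, -0.001, 3.029]
force: [-0.6, 0.3, -2.1]
grip_width: 0.432
shift cm [-0.98 -0.26  2.65] roll(tool z)  0.007 | alt half turn -3.135 rpy [ 3.1212e+00 -1.2000e-03  3.0295e+00] tcp [ 0.6077 -0.026   0.1666] q7 1.105 t 9.95
```

View pics/w6z.png

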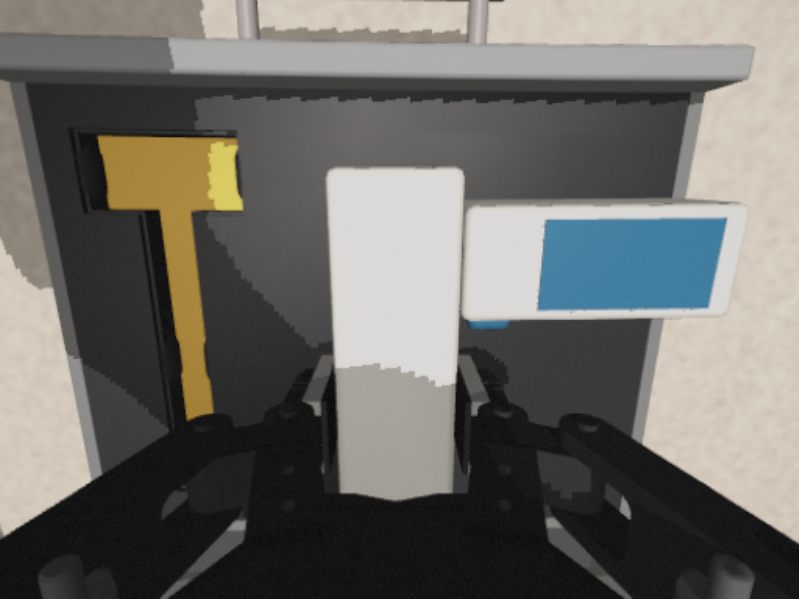

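```bash
cat > meas.py <<'E'
from h import *
import sys
def therm(tag,q,drop=.050):
    o,p,d,C=load('wrist',tag)
    m=np.zeros(d.shape,bool);m[120:220,225:280]=1;z=np.median(cloud(C,d,m)[:,2]);print('depth top below tcp',o['tcp_pos'][2]-z)
    A=ray(C,np.array(q)/1.56,o['tcp_pos'][2]-drop)
    return A,o
E
python3 -c "
from meas import *
A,o=therm('w6',[[328,168],[463,168],[747,204],[728,316]])
M=np.array([[-.072,-.019],[-.072,.019],[-.062,.099],[-.028,.099]])
th,t,e=rigid(M,A);print(th,t,e)
R=Ro.from_euler('xyz',o['eef_rot']).as_matrix(); g=o['tcp_pos']+.054*R[:,2]; print('grasp pt',g, 'obj-grasp in tool x,y', R.T@(np.r_[t,g[2]]-g))
c=np.array([.6172,-.0281])-t; print('world corr',c,'tool cm',(R.T@np.r_[c,0]*100).round(2),'yaw err',-.119-th)
"
```

```text
depth top below tcp 0.05078299705781539
-0.1043194570917564 [ 0.6074012  -0.02740318] [[ 0.00068742  0.00326728]
 [ 0.00067586  0.00059518]
 [ 0.00050414 -0.00259379]
 [-0.00186743 -0.00126866]]
grasp pt [ 0.60774767 -0.02492119  0.11261462] obj-grasp in tool x,y [ 6.66614307e-05 -2.50465424e-03 -5.09750622e-05]
world corr [ 0.0097988  -0.00069682] tool cm [-0.98  0.04 -0.  ] yaw err -0.014680542908243596
```

```bash
python3 -m handwheel '[[-0.9,-0.25,1.5,0.008],[0,0,1.5,0],[0,0,0,0]]'; python3 -c "
from h import *
plang(.6172,-.0281,.118,-.119+np.pi)
o,p,d,C=shot('wrist','w7')
cv2.imwrite('pics/w7z.png',cv2.resize(p[:,:,::-1],None,fx=1.56,fy=1.56))"
```

```text
t: 10.3
tcp_pos: [0.6145, -0.0265, 0.1335]
eef_rot: [3.122, -0.006, 3.015]
force: [-0.9, 0.0, -2.0]
grip_width: 0.432
shift cm [-0.33 -0.26  1.55] roll(tool z)  -0.008 | alt half turn 3.134 rpy [ 3.1215 -0.0056  3.0147] tcp [ 0.6145 -0.0265  0.1335] q7 1.082 t 10.3
```

View pics/w7z.png

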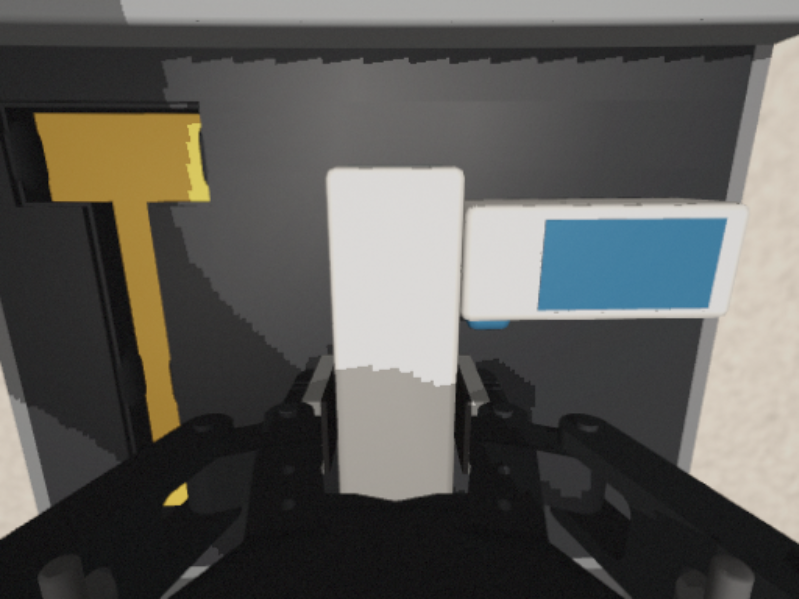

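```bash
python3 -m handwheel '[[-0.35,-0.3,0.3,-0.01],[0,0,0,0]]'; python3 -c "
from h import *
plang(.6172,-.0281,.118,-.119+np.pi)"
```

```text
t: 10.55
tcp_pos: [0.6181, -0.0283, 0.1316]
eef_rot: [3.121, -0.004, 3.028]
force: [-0.2, -0.2, -1.0]
grip_width: 0.431
shift cm [ 0.06 -0.13  1.36] roll(tool z)  0.005 | alt half turn -3.137 rpy [ 3.121  -0.0039  3.0276] tcp [ 0.6181 -0.0283  0.1316] q7 1.095 t 10.55
```

```bash
python3 -m handwheel '[[0,-0.13,0.7,0.004],[0,0,0,0]]'; python3 -c "
from h import *
plang(.6172,-.0281,.118,-.119+np.pi)"
```

```text
t: 10.75
tcp_pos: [0.6182, -0.0291, 0.125]
eef_rot: [3.121, -0.003, 3.023]
force: [0.4, -0.6, -1.9]
grip_width: 0.433
shift cm [ 0.1  -0.04  0.7 ] roll(tool z)  0.001 | alt half turn -3.141 rpy [ 3.1207e+00 -2.6000e-03  3.0234e+00] tcp [ 0.6182 -0.0291  0.125 ] q7 1.089 t 10.75
```

```bash
python3 -m handwheel '[[0.08,-0.04,0.5,0],[0,0,0.2,0]]'; python3 -c "
from h import *
plang(.6172,-.0281,.115,-.119+np.pi)
o,p,d,C=shot('wrist','w8')
cv2.imwrite('pics/w8z.png',cv2.resize(p[:,:,::-1],None,fx=1.56,fy=1.56))"
```

```text
t: 10.95
tcp_pos: [0.6179, -0.0289, 0.1184]
eef_rot: [3.12, -0.001, 3.023]
force: [-1.1, 0.9, 1.5]
grip_width: 0.432
shift cm [ 0.07 -0.05  0.34] roll(tool z)  0.001 | alt half turn -3.141 rpy [ 3.1199e+00 -9.0000e-04  3.0233e+00] tcp [ 0.6179 -0.0289  0.1184] q7 1.085 t 10.95
```

View pics/w8z.png

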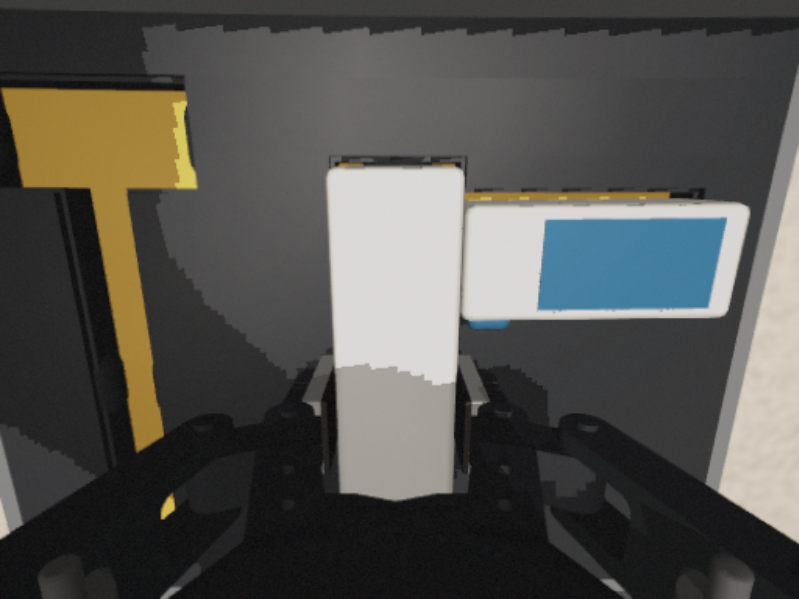

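```bash
python3 -c "
from meas import *
o,p,d,C=load('wrist','w8')
S=ray(C,np.array([[330,157],[466,157],[705,189]])/1.56,.04)
th,t,e=rigid([[-.0755,-.0225],[-.0755,.0225],[-.0655,.1025]],S);print('seat',th,t,e)
A,o=therm('w8',[[328,168],[463,168],[748,204],[729,316]])
th,t,e=rigid([[-.072,-.019],[-.072,.019],[-.062,.099],[-.028,.099]],A);print('obj',th,t,e)
th,t,e=rigid([[-.072,-.019],[-.072,.019]],A[:2]);print('obj',th,t,e)
cv2.imwrite('pics/w8c.png',cv2.resize(np.clip(p[90:150,200:490].astype(float)*2,0,255).astype(np.uint8)[:,:,::-1],None,fx=2.7,fy=2.7))
"
```

```text
seat -0.12155384659143133 [ 0.61741011 -0.02788858] [[ 2.06381828e-04  8.79335376e-04]
 [-1.07235473e-04 -2.59076981e-04]
 [-9.91463547e-05 -6.20258396e-04]]
depth top below tcp 0.05087228833621807
obj -0.10981553309579942 [ 0.61767896 -0.03001798] [[ 0.00062945  0.00309936]
 [ 0.00062587  0.00042012]
 [ 0.00053809 -0.00243088]
 [-0.00179341 -0.0010886 ]]
obj -0.11802402936646697 [ 0.61823943 -0.02884542] [[ 0.00015674  0.00132189]
 [-0.00015674 -0.00132189]]
```

View pics/w8c.png

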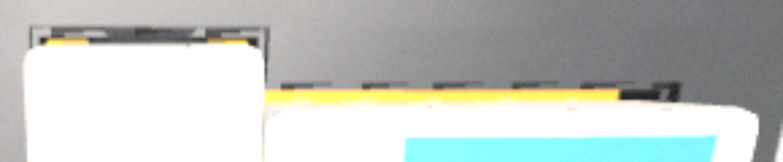

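```bash
python3 -m handwheel '[[0.07,-0.07,0.4,0],[0,0,0.2,0]]'; python3 -c "
from h import *
plang(.6172,-.0281,.115,-.119+np.pi)"
```

```text
t: 11.2
tcp_pos: [0.618, -0.0282, 0.1142]
eef_rot: [3.119, 0.002, 3.024]
force: [-3.5, -0.7, 7.3]
grip_width: 0.433
shift cm [ 0.09 -0.12 -0.08] roll(tool z)  0.002 | alt half turn -3.14 rpy [3.1188e+00 1.7000e-03 3.0241e+00] tcp [ 0.618  -0.0282  0.1142] q7 1.081 t 11.2
```

```bash
python3 -m handwheel '[[0,0,0,0],[0,0,0,0],[0,0,0,0],[0,0,0,0]]' 0; python3 -m handwheel '[[0,0,-3,0],[0,0,-3,0],[0,0,0,0]]'; python3 -c "
from h import *
plang(.6172,-.0281,.135,-.119+np.pi,.073)
o,p,d,C=shot('wrist','w9')
cv2.imwrite('pics/w9z.png',cv2.resize(p[:,:,::-1],None,fx=1.56,fy=1.56))"
```

```text
t: 11.6
tcp_pos: [0.6184, -0.0285, 0.1144]
eef_rot: [3.119, 0.003, 3.024]
force: [0.8, 0.1, -0.4]
grip_width: 0.997
t: 11.9
tcp_pos: [0.6176, -0.0299, 0.1748]
eef_rot: [3.119, 0.0, 3.024]
force: [0.4, 0.4, -0.8]
grip_width: 0.997
shift cm [ 0.06 -0.08  3.98] roll(tool z)  0.001 | alt half turn -3.14 rpy [3.1190e+00 2.0000e-04 3.0239e+00] tcp [ 0.6176 -0.0299  0.1748] q7 1.118 t 11.9
```

View pics/w9z.png

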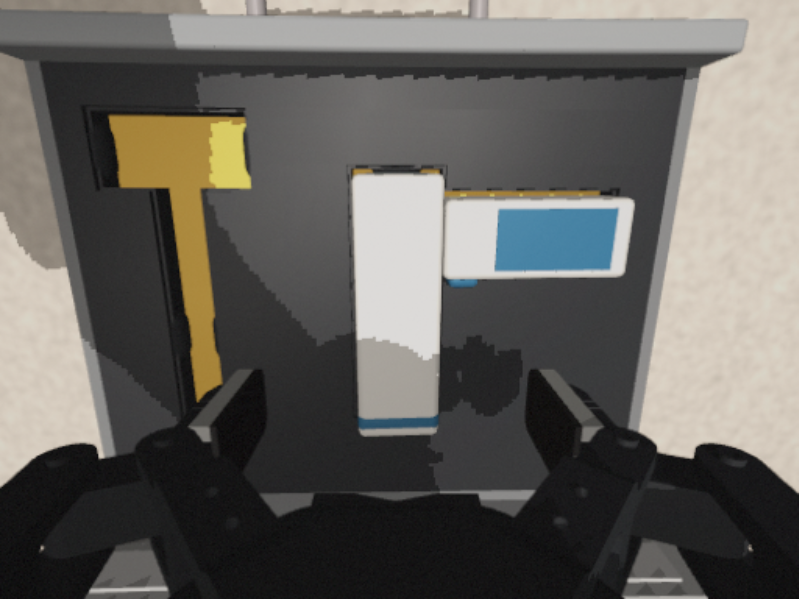

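```bash
python3 -m handwheel '[[0.05,-0.05,0,0],[0,0,0,0],[0,0,1,0],[0,0,2,0],[0,0,0,0]]' 1; python3 -c "
from h import *
plang(.6172,-.0281,.135,-.119+np.pi,.073)"
```

```text
t: 12.45
tcp_pos: [0.6139, -0.0307, 0.138]
eef_rot: [3.121, -0.008, 3.024]
force: [-0.1, -1.3, -0.0]
grip_width: 0.144
shift cm [-0.36  0.14  0.3 ] roll(tool z)  0.001 | alt half turn -3.141 rpy [ 3.121  -0.0078  3.0235] tcp [ 0.6139 -0.0307  0.138 ] q7 1.098 t 12.45
```

```bash
python3 -m handwheel '[[-0.35,0.1,0,0],[0,0,0,0]]'; python3 -m handwheel '[[0,0,0.4,0],[0,0,0.4,0]]'; python3 -c "
from h import *
plang(.6172,-.0281,.129,-.119+np.pi,.073)"
```

```text
t: 12.65
tcp_pos: [0.6173, -0.0298, 0.1368]
eef_rot: [3.121, -0.01, 3.024]
force: [-0.1, 0.1, 0.2]
grip_width: 0.001
t: 12.85
tcp_pos: [0.6173, -0.0303, 0.1305]
eef_rot: [3.123, -0.01, 3.023]
force: [-2.0, -1.9, 7.7]
grip_width: -0.001
shift cm [-0.03  0.08  0.15] roll(tool z)  0.001 | alt half turn -3.141 rpy [ 3.1226 -0.0096  3.0234] tcp [ 0.6173 -0.0303  0.1305] q7 1.095 t 12.85
```

```bash
python3 -m handwheel '[[0,0,0.4,0],[0,0,0.4,0]]'
```

```text
t: 13.05
tcp_pos: [0.6207, -0.0309, 0.1285]
eef_rot: [3.124, -0.001, 3.022]
force: [-3.2, -2.8, 32.8]
grip_width: 0.002
```

```bash
python3 -m handwheel '[[0,0,-2,0],[0,0,-4,0],[0,0,-4,0],[0,0,0,0]]' 0; python3 -c "
from h import *
o,p,d,C=shot('wrist','w10'); print(o['tcp_pos'],o['eef_rot'])
m=np.zeros(d.shape,bool);m[130:200,240:270]=1;print('top z',np.median(cloud(C,d,m)[:,2]))
cv2.imwrite('pics/w10z.png',cv2.resize(p[:,:,::-1],None,fx=1.56,fy=1.56))"
```

```text
t: 13.45
tcp_pos: [0.6221, -0.0321, 0.2346]
eef_rot: [3.123, 0.004, 3.023]
force: [0.3, -0.1, 0.7]
grip_width: 0.683
[ 0.62214572 -0.03211489  0.23457902] [3.12319088 0.0043092  3.0227342 ]
top z 0.05492792122444114
```

View pics/w10z.png

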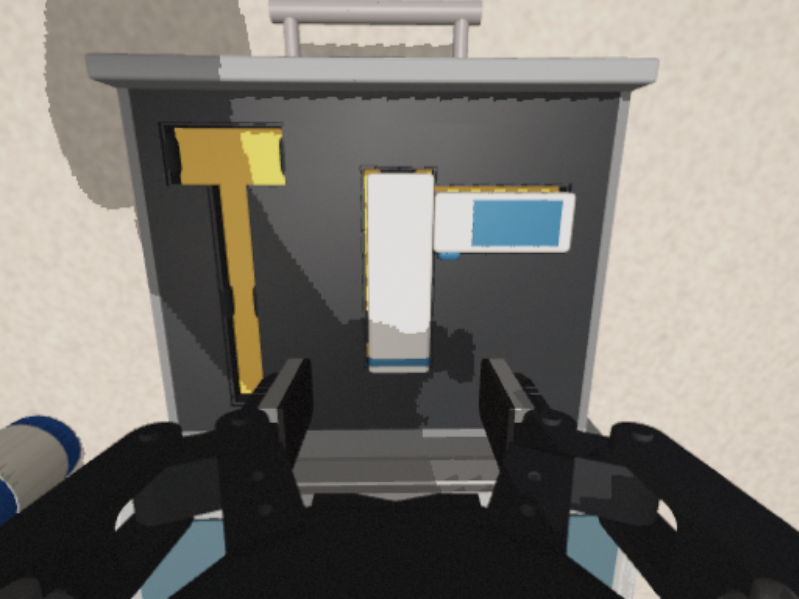

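```bash
python3 -c "
from h import *
o,p,d,C=load('wrist','w10')
B=ray(C,np.array([[160,124],[283,124],[168,186],[233,405]])/1.56,.04)
print(rigid([[-.0615,-.0345],[-.0615,.0345],[-.0265,-.0345],[.1155,-.0115]],B))
m=np.zeros(d.shape,bool);m[125:155,305:355]=1;c=cloud(C,d,m);print('handle top z',np.median(c[:,2]))
A=ray(C,np.array([[367,174],[433,174],[369,373],[430,373],[575,194]])/1.56,.056)
print(rigid([[-.072,-.019],[-.072,.019],[.048,-.019],[.048,.019],[-.062,.099]],A))
plan(.50,-.40,.27,.26)
"
```

```text
(np.float64(-0.11862885063662075), array([ 0.57246874, -0.12139022]), array([[ 1.32682201e-03,  2.81323179e-04],
       [ 7.71802494e-04, -6.64827241e-04],
       [-4.89789743e-04,  7.75801347e-05],
       [-1.60883476e-03,  3.05923927e-04]]))
handle top z 0.05525992989001202
(np.float64(-0.12191751561454893), array([ 0.62163119, -0.027753  ]), array([[ 0.00086425,  0.00108817],
       [ 0.00052397, -0.00083079],
       [-0.00127776,  0.00082942],
       [-0.0010985 ,  0.00059286],
       [ 0.00098804, -0.00167966]]))
shift cm [  7.64 -37.86  -4.45] roll(tool z)  2.763 | alt half turn -0.379 rpy [3.1239e+00 5.0000e-04 3.0228e+00] tcp [ 0.6208 -0.0324  0.2323] q7 1.152 t 13.5
```

```bash
python3 -c "
from h import *
plan(.575,-.377,.26,3.40)"
```

```text
shift cm [  0.47 -34.71  -3.39] roll(tool z)  -0.377 | alt half turn 2.764 rpy [3.1239e+00 5.0000e-04 3.0228e+00] tcp [ 0.6208 -0.0324  0.2323] q7 1.152 t 13.5
```

```bash
python3 -m handwheel '[[0,-4,-1.5,0],[0,-4.5,-1,0],[0,-4.5,-0.5,0],[0,-4.5,0,0],[0,-4.5,0,0],[0,-4.5,0,0],[0,-4.5,0,0],[0,-4,0,0]]';  python3 -m handwheel '[[0,0,0,-0.14],[0,0,0,-0.14],[0,0,0,-0.1],[0,0,0,0],[0,0,0,0]]'; python3 -c "
from h import *
o,p,d,C=shot('wrist','w11'); print(o['tcp_pos'],o['eef_rot'],o['joint_pos'])
cv2.imwrite('pics/w11z.png',cv2.resize(p[:,:,::-1],None,fx=1.56,fy=1.56))"
```

```text
t: 14.3
tcp_pos: [0.5801, -0.3818, 0.2492]
eef_rot: [3.116, -0.006, 3.041]
force: [0.7, -0.2, 0.1]
grip_width: 0.997
t: 14.8
tcp_pos: [0.573, -0.3929, 0.2407]
eef_rot: [3.114, -0.006, -2.866]
force: [-0.2, 0.6, -0.0]
grip_width: 1.001
[ 0.57302463 -0.39285798  0.2407056 ] [ 3.11399285 -0.00625422 -2.86570575] [ 0.85833306  0.82476055 -0.56143516  1.4048569   0.44411196  1.06451504
  2.06514566]
```

View pics/w11z.png

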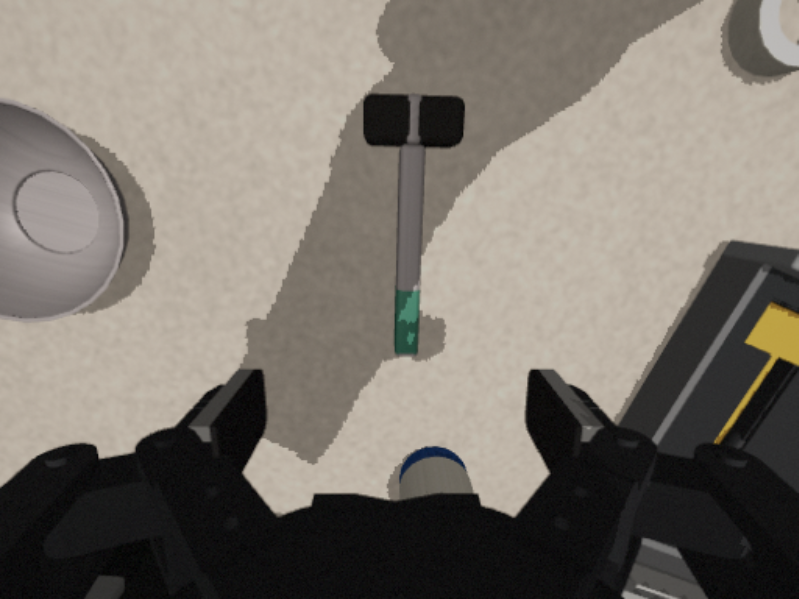

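```bash
python3 -c "
from h import *
o,p,d,C=load('wrist','w11')
H=ray(C,np.array([[363,94],[465,97],[363,146],[464,148]])/1.56,.03)
E=ray(C,np.array([[394.5,353],[419,354]])/1.56,.026)
print(np.linalg.norm(H[0]-H[1]),np.linalg.norm(H[0]-H[2]))
# tool right=world+y ; object y: x head->end (+x world) so y=+y = image right
M=[[-.058,-.031],[-.058,.031],[-.030,-.031],[-.030,.031],[.112,-.008],[.112,.008]]
th,t,e=rigid(M,np.r_[H,E]);print(th,t,e)
a=H.mean(0);b=E.mean(0);print('axis yaw',np.arctan2(b[1]-a[1],b[0]-a[0]),np.linalg.norm((b-a)[:2]),'exp .156')
m=np.zeros(d.shape,bool);m[110:160,259:266]=1;print('shank z',np.median(cloud(C,d,m)[:,2]))
plang(*t,.12,th+np.pi)
"
```

```text
0.06048170225759941 0.02881383271652989
0.2553218043050963 [ 0.50770449 -0.39532233] [[ 0.00131892  0.00084401]
 [ 0.00184468 -0.00058811]
 [ 0.00210769  0.00104452]
 [ 0.00199994  0.00068664]
 [-0.00376772 -0.00164251]
 [-0.00350351 -0.00034455]]
axis yaw 0.25489155408419367 0.15034700089708067 exp .156
shank z 0.024923685100221527
shift cm [ 6.23  1.05 12.14] roll(tool z)  0.021 | alt half turn -3.121 rpy [ 3.114  -0.0066 -2.8653] tcp [ 0.573  -0.3928  0.2407] q7 2.065 t 14.85
```

```bash
python3 -m handwheel '[[2.5,0.5,4,0.02],[2.5,0.5,4,0],[1,0,4,0],[0,0,0,0],[0,0,0,0]]'; python3 -c "
from h import *
plang(.5093,-.395,.081,.255+np.pi)
o,p,d,C=shot('wrist','w12'); print(o['tcp_pos'],o['eef_rot'])
cv2.imwrite('pics/w12z.png',cv2.resize(p[:,:,::-1],None,fx=1.56,fy=1.56))"
```

```text
t: 15.35
tcp_pos: [0.5132, -0.3942, 0.1206]
eef_rot: [3.118, -0.002, -2.89]
force: [0.7, -0.8, 0.3]
grip_width: 1.003
shift cm [ 0.38 -0.19  3.96] roll(tool z)  -0.004 | alt half turn 3.138 rpy [ 3.1183e+00 -1.8000e-03 -2.8905e+00] tcp [ 0.5132 -0.3942  0.1206] q7 1.988 t 15.35
[ 0.51319043 -0.39424353  0.12058847] [ 3.11825755e+00 -1.80891515e-03 -2.89049881e+00]
```

View pics/w12z.png

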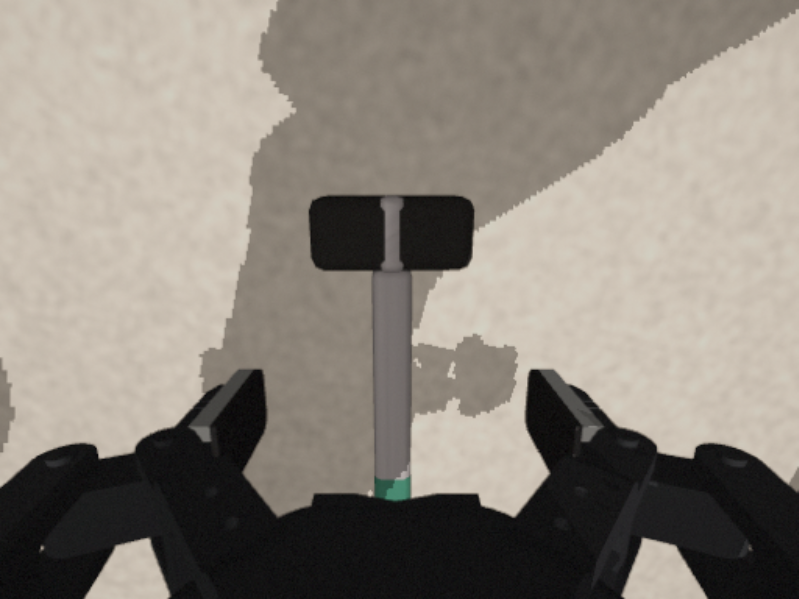

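```bash
python3 -c "
from h import *
o,p,d,C=load('wrist','w12')
H=ray(C,np.array([[309,196],[473,196],[310,270],[473,270]])/1.56,.03)
print(np.linalg.norm(H[0]-H[1]),np.linalg.norm(H[0]-H[2]))
E=ray(C,np.array([[372.5,300],[411.5,300],[374.5,450],[410,450]])/1.56,.026)
a=(E[0]+E[1])/2;b=(E[2]+E[3])/2;print('shank yaw',np.arctan2(b[1]-a[1],b[0]-a[0]),'width',np.linalg.norm(E[0]-E[1]))
M=[[-.058,-.031],[-.058,.031],[-.030,-.031],[-.030,.031]]
th,t,e=rigid(M,H);print(th,t,e); c=H.mean(0)[:2]; th=.253; g=c+.044*np.array([np.cos(th),np.sin(th)]);print(g)
plang(*g,.081,th+np.pi)
"
```

```text
0.0585476918070284 0.02670297154548093
shank yaw 0.25023219921066137 width 0.015217168376710697
0.24939463092618658 [ 0.50677237 -0.39586373] [[ 0.00019655  0.00175027]
 [ 0.00100535 -0.00160628]
 [-0.00083097  0.00045311]
 [-0.00037094 -0.0005971 ]]
[ 0.50673293 -0.39571008]
shift cm [ 0.61 -0.22  3.95] roll(tool z)  -0.002 | alt half turn 3.14 rpy [ 3.1180e+00 -2.6000e-03 -2.8903e+00] tcp [ 0.5129 -0.3942  0.1205] q7 1.988 t 15.4
```

```bash
python3 -m handwheel '[[0.5,-0.25,2,-0.002],[0.1,0,1.5,0],[0,0,0.5,0],[0,0,0,0]]'; python3 -c "
from h import *
plang(.507,-.3956,.081,.252+np.pi)"
```

```text
t: 15.8
tcp_pos: [0.5152, -0.3979, 0.0868]
eef_rot: [3.128, 0.008, -2.887]
force: [-0.3, -0.3, -0.1]
grip_width: 0.999
shift cm [0.79 0.34 0.58] roll(tool z)  0.002 | alt half turn -3.139 rpy [ 3.1275  0.0085 -2.8874] tcp [ 0.5152 -0.3979  0.0868] q7 1.97 t 15.8
```

```bash
python3 -m handwheel '[[0.8,0.3,0.4,0.002],[0,0,0,0],[0,0,0,0]]'; python3 -c "
from h import *
plang(.507,-.3956,.081,.252+np.pi)"
```

```text
t: 16.1
tcp_pos: [0.508, -0.3967, 0.0848]
eef_rot: [3.13, 0.011, -2.889]
force: [0.6, -0.5, -0.4]
grip_width: 0.997
shift cm [0.13 0.06 0.38] roll(tool z)  0.001 | alt half turn -3.141 rpy [ 3.1298  0.0113 -2.8888] tcp [ 0.508  -0.3967  0.0848] q7 1.963 t 16.1
```

```bash
python3 -m handwheel '[[0.13,0.05,0.4,0],[0,0,0,0],[0,0,0,0],[0,0,0,0],[0,0,0,0],[0,0,0,0]]' 1 60; python3 -c "
from h import *
plang(.507,-.3956,.081,.252+np.pi)"; python3 -m handwheel '[[0,0,-3,0],[0,0,-4,0],[0,0,-4,0],[0,0,0,0]]'; python3 -c "
from h import *
plang(.5725,-.1218,.17,-.12+np.pi)
o,p,d,C=shot('wrist','w13'); print(o['tcp_pos'],o['eef_rot'])
cv2.imwrite('pics/w13z.png',cv2.resize(p[:,:,::-1],None,fx=1.56,fy=1.56))"
```

```text
t: 16.7
tcp_pos: [0.5069, -0.3969, 0.0815]
eef_rot: [3.131, 0.012, -2.889]
force: [-0.7, 0.0, -1.6]
grip_width: 0.168
shift cm [0.02 0.07 0.06] roll(tool z)  0.0 | alt half turn -3.141 rpy [ 3.131   0.0121 -2.8892] tcp [ 0.5069 -0.3969  0.0815] q7 1.961 t 16.7
t: 17.1
tcp_pos: [0.505, -0.3974, 0.1923]
eef_rot: [3.126, 0.009, -2.888]
force: [1.3, 0.1, -0.1]
grip_width: 0.167
shift cm [-13.38  24.87   2.73] roll(tool z)  0.373 | alt half turn -2.768 rpy [ 3.126   0.0087 -2.8884] tcp [ 0.505  -0.3974  0.1923] q7 2.036 t 17.1
[ 0.50495406 -0.39740915  0.19226096] [ 3.12601243  0.00865317 -2.88837021]
```

View pics/w13z.png

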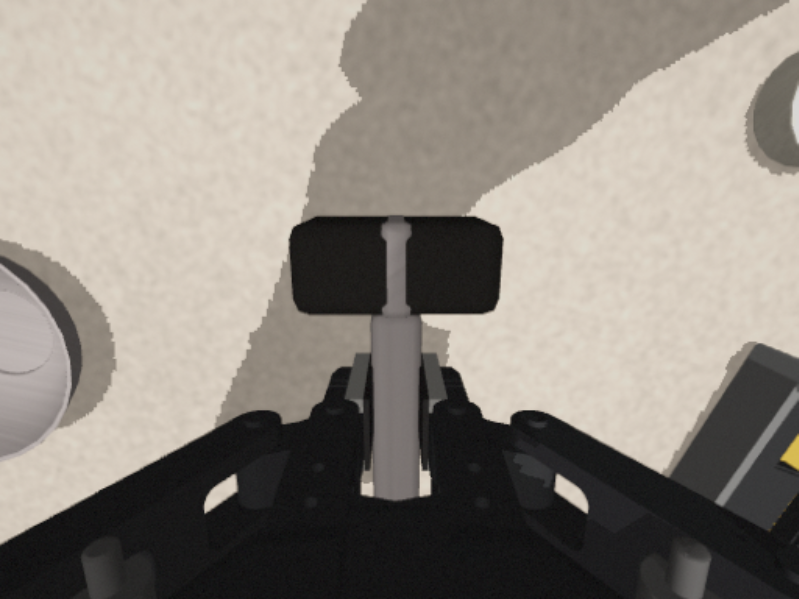

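```bash
python3 -m handwheel '[[-2,3.5,0,0],[-2.2,4.1,0,0],[-2.2,4.1,0,0],[-2.2,4.1,0,0],[-2.2,4.1,0,0],[-1.5,3,0,0.13],[0,0,0,0.13],[0,0,0,0.1]]'; python3 -m handwheel '[[0,0,0,0]]'; python3 -c "
from h import *
plang(.5725,-.1218,.14,-.12+np.pi)
o,p,d,C=shot('wrist','w14'); print(o['tcp_pos'],o['eef_rot'])
cv2.imwrite('pics/w14z.png',cv2.resize(p[:,:,::-1],None,fx=1.56,fy=1.56))"
```

```text
t: 17.95
tcp_pos: [0.5608, -0.1365, 0.1817]
eef_rot: [3.119, -0.02, 3.017]
force: [-0.4, -0.9, -1.8]
grip_width: 0.172
t: 18.05
tcp_pos: [0.5601, -0.1351, 0.1805]
eef_rot: [3.119, -0.022, 3.019]
force: [0.1, -0.1, -0.8]
grip_width: 0.172
shift cm [-1.27  1.26  4.05] roll(tool z)  -0.003 | alt half turn 3.139 rpy [ 3.1192 -0.0224  3.0186] tcp [ 0.5601 -0.1351  0.1805] q7 1.296 t 18.05
[ 0.56014183 -0.13511239  0.18046636] [ 3.11923121 -0.02239176  3.01856521]
```

View pics/w14z.png

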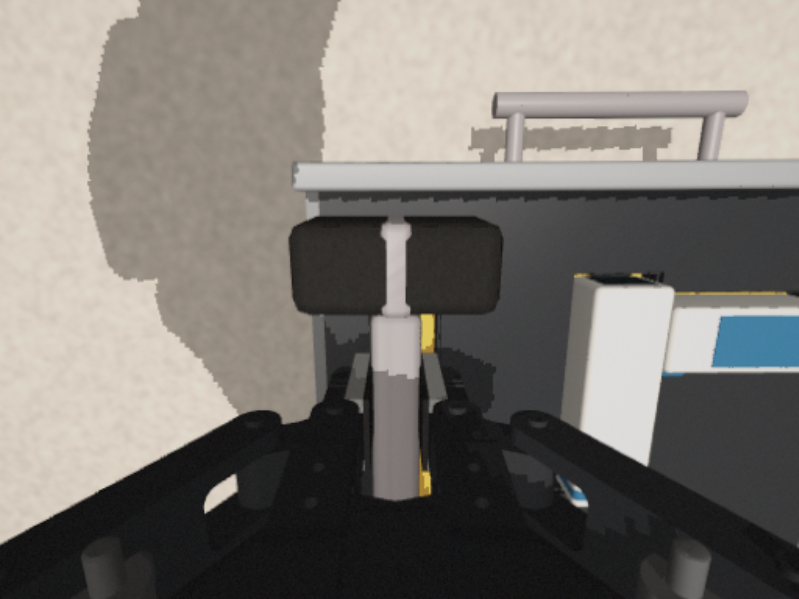

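```bash
cat > mh.py <<'E'
from h import *
def ham(tag,q,seat):
    o,p,d,C=load('wrist',tag)
    R=Ro.from_euler('xyz',o['eef_rot']).as_matrix()
    # head top plane normal to tool z at .0515 ahead: cast in tool frame
    K,di,Rc,c=C; u=cv2.undistortPoints(np.array(q,float).reshape(-1,1,2)/1.56,K,di).reshape(-1,2)
    v=(np.c_[u,np.ones(len(u))]@Rc.T)@R; c0=R.T@(c-o['tcp_pos']); H=c0+v*((.0515-c0[2])/v[:,2])[:,None]
    m=np.zeros(d.shape,bool);m[150:195,200:240]=1;cl=(cloud(C,d,m)-o['tcp_pos'])@R;print('head depth tool z',np.median(cl[:,2]))
    cen=H.mean(0); print('size',np.linalg.norm(H[0]-H[1]),np.linalg.norm(H[0]-H[2]),'head cen tool',cen)
    # object x = -tool x ; grip = head centre + .044 along obj x
    g=cen+[-.044,0,.0815-.0515-.013]; print('grip pt in tool',g)
    return g
E
python3 -c "
from mh import *
ham('w14',[[290,217],[502,217],[292,313],[501,313]],None)
ham('w13',[[290,217],[502,217],[292,313],[501,313]],None)"
```

```text
head depth tool z 0.05189324442346374
size 0.05779815988202639 0.027325409315940054 head cen tool [ 0.04522587 -0.00085363  0.0515    ]
grip pt in tool [ 0.00122587 -0.00085363  0.0685    ]
head depth tool z 0.051905944855701186
size 0.05779815988202636 0.027325409315940054 head cen tool [ 0.04522587 -0.00085363  0.0515    ]
grip pt in tool [ 0.00122587 -0.00085363  0.0685    ]
```

```bash
python3 -c "
from h import *
plang(.5736,-.1221,.135,-.12+np.pi,.068)";python3 -m handwheel '[[-1.2,1.2,1,0],[0,0,1.5,0],[0,0,1,0],[0,0,0,0]]'; python3 -c "
from h import *
plang(.5736,-.1221,.13,-.12+np.pi,.068)
o,p,d,C=shot('wrist','w15'); print(o['tcp_pos'],o['eef_rot'])
cv2.imwrite('pics/w15z.png',cv2.resize(np.clip(p[:,:,::-1]*1.6,0,255),None,fx=1.56,fy=1.56))"
```

```text
shift cm [-1.46  1.25  4.53] roll(tool z)  -0.001 | alt half turn 3.14 rpy [ 3.1194 -0.0229  3.0202] tcp [ 0.5598 -0.1356  0.1803] q7 1.297 t 18.1
t: 18.5
tcp_pos: [0.5696, -0.1274, 0.1406]
eef_rot: [3.121, -0.029, 3.024]
force: [-0.8, 0.6, -1.4]
grip_width: 0.168
shift cm [-0.56  0.41  1.05] roll(tool z)  0.002 | alt half turn -3.14 rpy [ 3.1212 -0.0286  3.0235] tcp [ 0.5696 -0.1274  0.1406] q7 1.263 t 18.5
[ 0.56963637 -0.12738775  0.1405662 ] [ 3.12119951 -0.02862412  3.02350659][ WARN:0@1.276] global loadsave.cpp:1063 imwrite_ Unsupported depth image for selected encoder is fallbacked to CV_8U.
```

View pics/w15z.png

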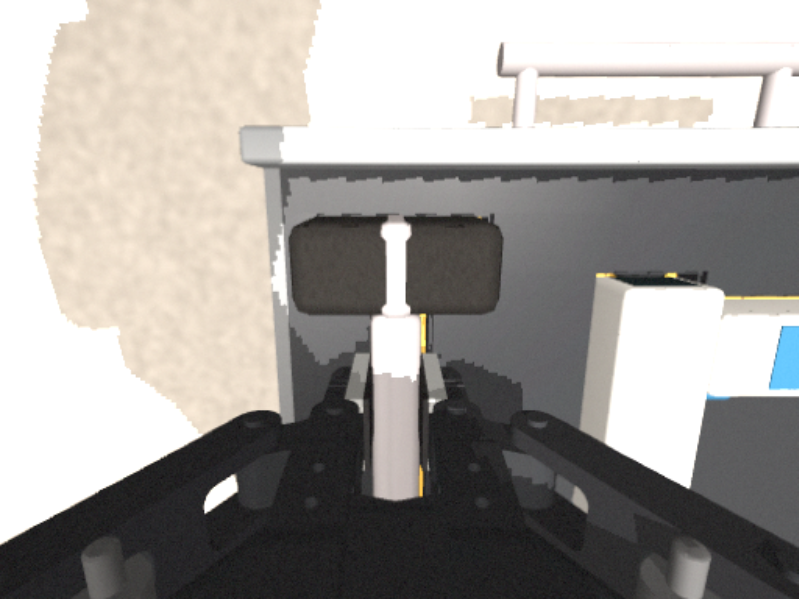

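```bash
python3 -m handwheel '[[-0.6,0.4,0.3,0],[0,0,0,0]]'; python3 -c "
from h import *
plang(.5736,-.1221,.122,-.12+np.pi,.068)"
```

```text
t: 18.75
tcp_pos: [0.5761, -0.1254, 0.1379]
eef_rot: [3.122, -0.028, 3.022]
force: [0.1, 0.7, -1.5]
grip_width: 0.171
shift cm [0.04 0.14 1.6 ] roll(tool z)  0.0 | alt half turn -3.142 rpy [ 3.122  -0.0284  3.0217] tcp [ 0.5761 -0.1254  0.1379] q7 1.258 t 18.75
```

```bash
python3 -m handwheel '[[0,0.15,0.8,0],[0,0,0,0]]'; python3 -c "
from h import *
plang(.5736,-.1221,.122,-.12+np.pi,.068)
o,p,d,C=shot('wrist','w16'); print(o['tcp_pos'],o['eef_rot'])
cv2.imwrite('pics/w16z.png',cv2.resize(np.clip(p[110:310,170:350,::-1]*2.5,0,255).astype(np.uint8),None,fx=3,fy=3))"
```

```text
t: 18.95
tcp_pos: [0.5764, -0.124, 0.13]
eef_rot: [3.122, -0.027, 3.021]
force: [-0.8, 0.1, -1.4]
grip_width: 0.173
shift cm [0.09 0.01 0.8 ] roll(tool z)  -0.0 | alt half turn 3.141 rpy [ 3.1223 -0.0273  3.0214] tcp [ 0.5764 -0.124   0.13  ] q7 1.25 t 18.95
[ 0.5763586  -0.1239715   0.12996129] [ 3.12226026 -0.02729065  3.02143725]
```

View pics/w16z.png

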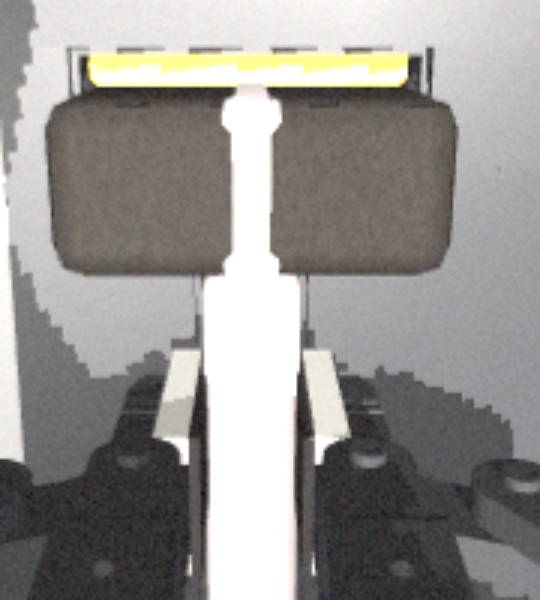

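```bash
python3 -c "
from mh import *
o,p,d,C=load('wrist','w16')
q=(np.array([[67,48],[433,47]])+.5)/3-.5+[170,110]
S=ray(C,q,.04);print(S, np.linalg.norm(S[0]-S[1]))
th,t,e=rigid([[-.0615,-.0345],[-.0615,.0345]],S);print('seat',th,t)
h=(np.array([[47,105],[456,104],[62,272],[446,272]])+.5)/3-.5+[170,110]
g=ham('w16',h*1.56,None)
R=Ro.from_euler('xyz',o['eef_rot']).as_matrix();w=o['tcp_pos']+R@g;print('grip world',w)
c=np.r_[t-w[:2],0];print('corr tool cm',R.T@c*100)
"
```

```text
[[ 0.50683575 -0.1494483   0.04      ]
 [ 0.51491342 -0.08156189  0.04      ]] 0.06836529639190918
seat -0.11843123640356766 [ 0.57194379 -0.1227716 ]
head depth tool z 0.051898660084703604
size 0.05827810736953575 0.02482473197343381 head cen tool [ 0.0441639  -0.00088718  0.0515    ]
grip pt in tool [ 0.0001639  -0.00088718  0.0685    ]
grip world [ 0.57439252 -0.12329378  0.06148692]
corr tool cm [0.24927367 0.02235294 0.00723799]
```

```bash
python3 -m handwheel '[[0.2,0.02,0.4,0],[0,0,0,0]]'; python3 -c "
from mh import *
plang(.5723,-.1224,.122,-.12+np.pi,.068)
o,p,d,C=shot('wrist','w17'); print(o['tcp_pos'],o['eef_rot'])
cv2.imwrite('pics/w17z.png',cv2.resize(np.clip(p[110:310,170:350,::-1]*2.5,0,255).astype(np.uint8),None,fx=3,fy=3))"
```

```text
t: 19.2
tcp_pos: [0.5746, -0.1238, 0.1265]
eef_rot: [3.123, -0.026, 3.021]
force: [-0.5, -0.6, -1.2]
grip_width: 0.169
shift cm [ 0.05 -0.03  0.45] roll(tool z)  -0.0 | alt half turn 3.141 rpy [ 3.1228 -0.0259  3.0214] tcp [ 0.5746 -0.1238  0.1265] q7 1.246 t 19.2
[ 0.57457527 -0.12375859  0.126534  ] [ 3.12277121 -0.02591067  3.02136527]
```

View pics/w17z.png

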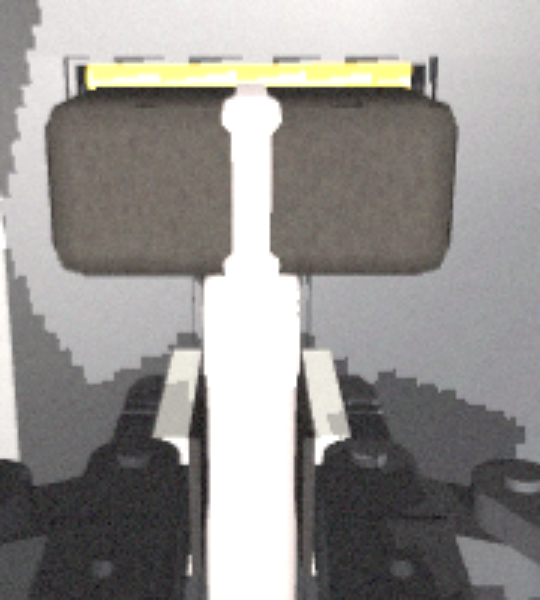

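```bash
python3 -m handwheel '[[0.05,-0.03,0.5,0],[0,0,0,0]]'; python3 -c "
from mh import *
plang(.5723,-.1224,.118,-.12+np.pi,.068)
o,p,d,C=shot('wrist','w18'); print(o['tcp_pos'],o['eef_rot'])
cv2.imwrite('pics/w18z.png',cv2.resize(np.clip(p[110:310,170:350,::-1]*2.5,0,255).astype(np.uint8),None,fx=3,fy=3))
q=(np.array([[68,65],[435,64]])+.5)/3-.5+[170,110]
"
```

```text
t: 19.45
tcp_pos: [0.5745, -0.124, 0.1217]
eef_rot: [3.123, -0.024, 3.021]
force: [-0.3, 0.3, -2.3]
grip_width: 0.165
shift cm [0.06 0.   0.38] roll(tool z)  -0.0 | alt half turn 3.141 rpy [ 3.1229 -0.0244  3.0213] tcp [ 0.5745 -0.124   0.1217] q7 1.243 t 19.45
[ 0.57446179 -0.12402444  0.1217457 ] [ 3.12285696 -0.02440738  3.02125061]
```

View pics/w18z.png

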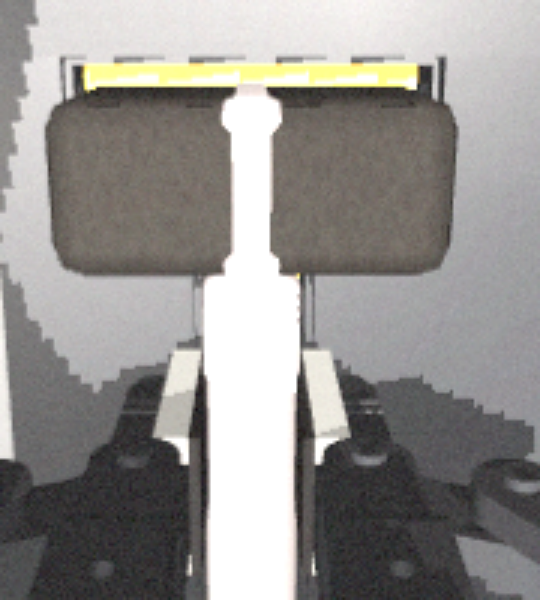

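```bash
python3 -c "
from mh import *
o,p,d,C=load('wrist','w18')
z=lambda L:(np.array(L)+.5)/3-.5+[170,110]
S=ray(C,z([[62,57],[444,57]]),.04)
th,t,e=rigid([[-.0615,-.0345],[-.0615,.0345]],S);print('seat',th,t,e)
g=ham('w18',z([[47,103],[457,103],[62,272],[446,272]])*1.56,None)
R=Ro.from_euler('xyz',o['eef_rot']).as_matrix();w=o['tcp_pos']+R@g;print('grip world',w)
c=np.r_[t-w[:2],0];print('corr tool cm',R.T@c*100)
"
```

```text
seat -0.12147204778607162 [ 0.57195578 -0.12288936] [[ 7.22328228e-05  5.91717996e-04]
 [-7.22328228e-05 -5.91717996e-04]]
head depth tool z 0.05188587734679675
size 0.058393794072790904 0.02510609887912529 head cen tool [ 0.04427196 -0.00084909  0.0515    ]
grip pt in tool [ 0.00027196 -0.00084909  0.0685    ]
grip world [ 0.57258429 -0.12335986  0.05326885]
corr tool cm [0.06802398 0.03912641 0.00239405]
```

```bash
python3 -m handwheel '[[0.07,0.02,0.5,0],[0,0,0.1,0]]'; python3 -c "
from mh import *
plang(.5720,-.1227,.113,-.12+np.pi,.068)"
```

```text
t: 19.7
tcp_pos: [0.5746, -0.1235, 0.1164]
eef_rot: [3.123, -0.022, 3.021]
force: [-1.7, -0.2, 3.2]
grip_width: 0.173
shift cm [ 0.11 -0.09  0.34] roll(tool z)  -0.0 | alt half turn 3.141 rpy [ 3.1227 -0.0221  3.0212] tcp [ 0.5746 -0.1235  0.1164] q7 1.238 t 19.7
```

```bash
python3 -m handwheel '[[0.1,-0.05,0.3,0],[0,0,0.2,0]]'; python3 -c "
from mh import *
plang(.5720,-.1227,.113,-.12+np.pi,.068)"
```

```text
t: 19.9
tcp_pos: [0.5748, -0.1235, 0.1132]
eef_rot: [3.123, -0.019, 3.021]
force: [-3.2, -0.1, 18.1]
grip_width: 0.172
shift cm [ 0.16 -0.09  0.02] roll(tool z)  -0.0 | alt half turn 3.141 rpy [ 3.1227 -0.0187  3.0212] tcp [ 0.5748 -0.1235  0.1132] q7 1.234 t 19.9
```

Loaded on the tongues with its underside about 8 mm down. Release it and look.

```bash
python3 -m handwheel '[[0,0,0,0],[0,0,0,0],[0,0,0,0],[0,0,0,0]]' 0; python3 -m handwheel '[[0,0,-3,0],[0,0,-3,0],[0,0,0,0]]'; python3 -c "
from h import *
plang(.5722,-.1225,.135,-.12+np.pi,.073)
o,p,d,C=shot('wrist','w19')
cv2.imwrite('pics/w19z.png',cv2.resize(p[:,:,::-1],None,fx=1.56,fy=1.56))"
```

```text
t: 20.3
tcp_pos: [0.575, -0.1234, 0.1133]
eef_rot: [3.123, -0.018, 3.021]
force: [0.7, -0.4, -0.8]
grip_width: 0.836
t: 20.6
tcp_pos: [0.5751, -0.1246, 0.1733]
eef_rot: [3.122, -0.022, 3.022]
force: [0.2, -0.0, -0.0]
grip_width: 0.995
shift cm [ 0.08 -0.04  3.83] roll(tool z)  -0.0 | alt half turn 3.142 rpy [ 3.1223 -0.0217  3.0216] tcp [ 0.5751 -0.1246  0.1733] q7 1.274 t 20.6
```

View pics/w19z.png

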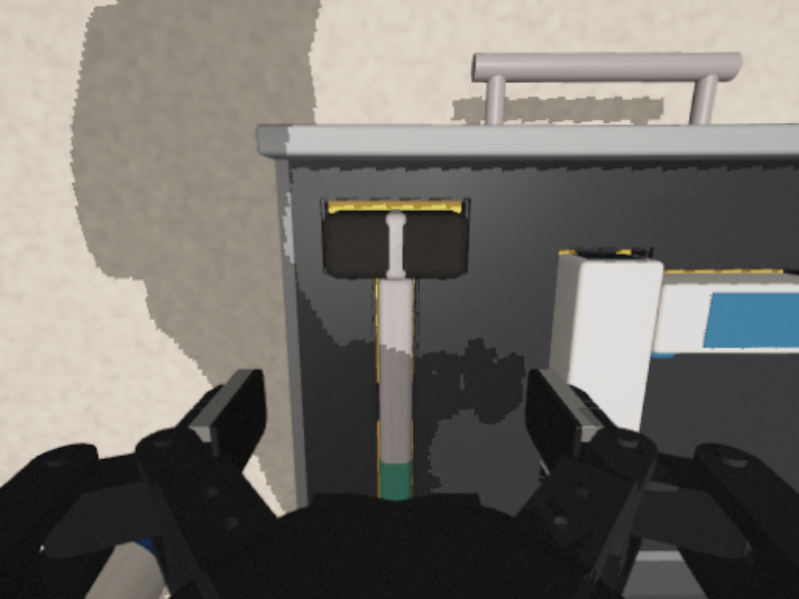

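```bash
python3 -m handwheel '[[0.05,0,0,0],[0,0,0,0],[0,0,1,0],[0,0,2,0],[0,0,0,0],[0,0,0,0]]' 1; python3 -c "
from h import *
plang(.5722,-.1225,.131,-.12+np.pi,.073)"
```

```text
t: 21.25
tcp_pos: [0.5701, -0.1237, 0.1356]
eef_rot: [3.122, -0.032, 3.022]
force: [0.5, -0.7, 0.9]
grip_width: 0.002
shift cm [-0.44 -0.01  0.45] roll(tool z)  0.0 | alt half turn -3.141 rpy [ 3.1222 -0.0318  3.0218] tcp [ 0.5701 -0.1237  0.1356] q7 1.252 t 21.25
```

```bash
python3 -m handwheel '[[-0.45,0,0,0],[0,0,0.3,0]]';python3 -m handwheel '[[0,0,0.4,0],[0,0,0.4,0]]'; python3 -c "
from h import *
plang(.5722,-.1225,.123,-.12+np.pi,.073)"
```

```text
t: 21.45
tcp_pos: [0.5752, -0.124, 0.1327]
eef_rot: [3.122, -0.031, 3.022]
force: [1.1, -0.7, 0.5]
grip_width: -0.0
t: 21.65
tcp_pos: [0.5754, -0.1243, 0.126]
eef_rot: [3.123, -0.03, 3.021]
force: [-3.0, 1.9, 8.3]
grip_width: 0.001
shift cm [0.1  0.   0.31] roll(tool z)  -0.0 | alt half turn 3.141 rpy [ 3.1232 -0.0303  3.0214] tcp [ 0.5754 -0.1243  0.126 ] q7 1.247 t 21.65
```

```bash
python3 -m handwheel '[[0.1,0,0.4,0],[0.1,0,0.3,0]]'
```

```text
t: 21.85
tcp_pos: [0.5752, -0.1236, 0.1225]
eef_rot: [3.124, -0.025, 3.021]
force: [-3.5, -0.5, 30.2]
grip_width: -0.0
```

```bash
python3 -m handwheel '[[0,0,-2,0],[0,0,-4,0],[0,0,-4,0],[-2,2,0,0],[0,0,0,0]]'; python3 -c "
from h import *
o,p,d,C=shot('wrist','w20'); print(o['tcp_pos'],o['eef_rot'])
cv2.imwrite('pics/w20z.png',cv2.resize(p[:,:,::-1],None,fx=1.56,fy=1.56))"
```

```text
t: 22.35
tcp_pos: [0.6011, -0.1081, 0.2279]
eef_rot: [3.124, -0.021, 3.021]
force: [0.2, 0.0, -1.2]
grip_width: 0.006
[ 0.601069   -0.10808106  0.2279379 ] [ 3.12364756 -0.02133978  3.02052882]
```

View pics/w20z.png

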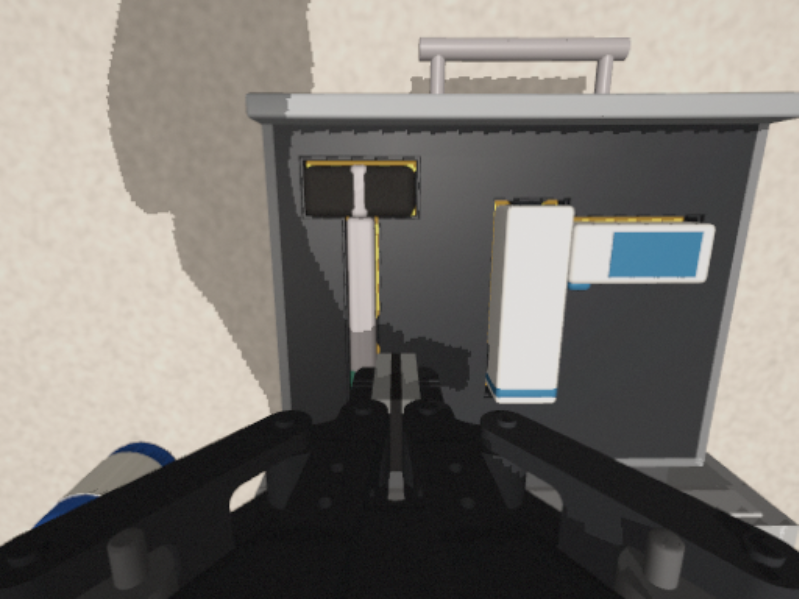

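```bash
python3 -c "
from h import *
o,p,d,C=load('wrist','w20')
def z(u0,u1,v0,v1):
    m=np.zeros(d.shape,bool);m[int(v0/1.56):int(v1/1.56),int(u0/1.56):int(u1/1.56)]=1;return np.median(cloud(C,d,m)[:,2]).round(4)
print('head L/R (exp .054)',z(312,345,175,205),z(372,408,175,205),'shank (.050) near/far',z(355,368,225,260),z(357,370,280,320))
print('therm (.056) rear/nose/handle end',z(510,565,215,250),z(500,550,340,375),z(620,690,240,268),'foam',z(400,470,240,300))
q=lambda L:np.array(L)/1.56
th,t,e=rigid([[-.0615,-.0345],[-.0615,.0345]],ray(C,q([[301,157],[421,157]]),.04));print('T seat',th,t)
H=ray(C,q([[305,166],[418,166],[304,217],[416,217]]),.054).mean(0);E=ray(C,q([[348,225],[376,225],[349,330],[376,330]]),.05)
a=(E[0]+E[1])/2;b=(E[2]+E[3])/2;yw=np.arctan2(b[1]-a[1],b[0]-a[0]);print('shank yaw',yw,'grip',H[:2]+.044*np.array([np.cos(-.12),np.sin(-.12)]))
A=ray(C,q([[497,206],[574,206],[488,400],[556,403],[715,225]]),.056)
print('therm',rigid([[-.072,-.019],[-.072,.019],[.048,-.019],[.048,.019],[-.062,.099]],A))
S=ray(C,q([[493,200],[571,200],[703,216]]),.04);print('L seat',rigid([[-.0755,-.0225],[-.0755,.0225],[-.0655,.1025]],S))
print('handle',ray(C,q([[420,48],[629,48]]),.0475), 'front',ray(C,q([[250,96],[796,98]]),.061))
"
```

```text
head L/R (exp .054) 0.0529 0.0529 shank (.050) near/far 0.0487 0.049
therm (.056) rear/nose/handle end 0.0548 0.0549 0.0553 foam 0.0389
T seat -0.11971820346599095 [ 0.57415985 -0.12189516]
shank yaw -0.13580266966266855 grip [ 0.57579168 -0.12184804]
therm (np.float64(-0.12754306915187516), array([ 0.62152797, -0.03089413]), array([[ 0.00090433, -0.00313408],
       [ 0.00132124,  0.00108561],
       [-0.00305356, -0.00089438],
       [-0.00053373,  0.00272849],
       [ 0.00136173,  0.00021437]]))
L seat (np.float64(-0.11923372543746935), array([ 0.62344513, -0.02880678]), array([[-2.12080862e-05,  2.30491761e-04],
       [ 2.69618157e-04,  6.56870286e-04],
       [-2.48410071e-04, -8.87362046e-04]]))
handle [[ 0.46449829 -0.07641128  0.0475    ]
 [ 0.47770246  0.03147405  0.0475    ]] front [[ 0.4798231  -0.16447085  0.061     ]
 [ 0.51428925  0.10803222  0.061     ]]
```

```bash
python3 -c "
from h import *
plang(.438,-.0185,.2,-.12+np.pi,.065)"
```

```text
shift cm [16.96  7.    3.28] roll(tool z)  -0.003 | alt half turn 3.139 rpy [ 3.1265 -0.023   3.0187] tcp [ 0.5997 -0.1105  0.2278] q7 1.283 t 22.4
```

```bash
python3 -m handwheel '[[3,1.4,0,0],[4.2,1.7,0,0],[4.2,1.7,0,0],[4.2,1.7,0,0],[1.5,0.5,1,0],[0,0,0,0],[0,0,0,0]]'; python3 -c "
from h import *
plang(.438,-.0185,.109,-.12+np.pi,.065)"
```

```text
t: 23.1
tcp_pos: [0.4295, -0.0218, 0.22]
eef_rot: [3.131, -0.027, 3.013]
force: [0.8, -0.1, -0.6]
grip_width: -0.001
shift cm [-1.27  0.26 11.07] roll(tool z)  -0.008 | alt half turn 3.133 rpy [ 3.1314 -0.0266  3.0131] tcp [ 0.4295 -0.0218  0.22  ] q7 1.065 t 23.1
```

```bash
python3 -m handwheel '[[-0.6,0.1,4,0],[0,0.1,4,0],[0,0,2.5,0],[0,0,0,0]]'; python3 -c "
from h import *
plang(.438,-.0185,.109,-.12+np.pi,.065)
o,p,d,C=shot('side','s2')
cv2.imwrite('pics/s2z.png',cv2.resize(p[80:250,180:400,::-1],None,fx=3.5,fy=3.5))"
```

```text
t: 23.5
tcp_pos: [0.4424, -0.0231, 0.1125]
eef_rot: [3.132, -0.014, 3.006]
force: [-0.4, 0.4, 0.3]
grip_width: 0.002
shift cm [0.4  0.32 0.36] roll(tool z)  -0.015 | alt half turn 3.126 rpy [ 3.1317 -0.0137  3.0062] tcp [ 0.4424 -0.0231  0.1125] q7 0.917 t 23.5
```

View pics/s2z.png

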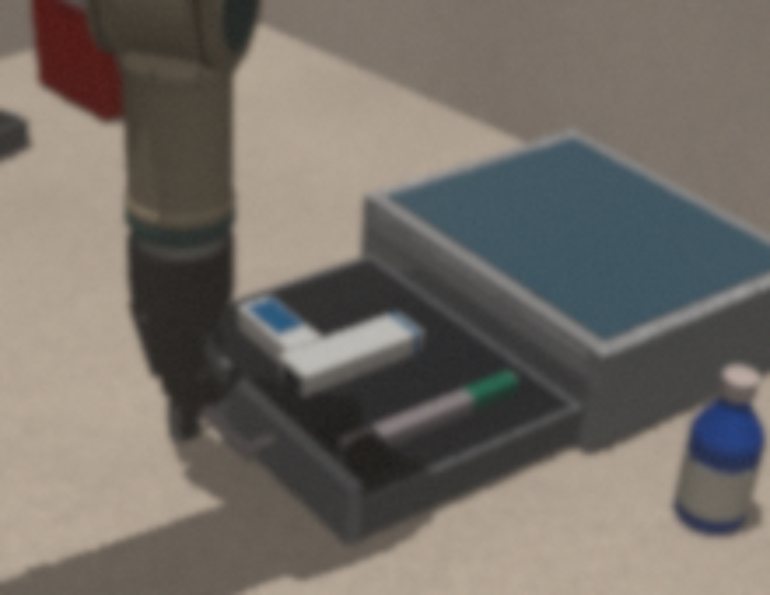

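```bash
python3 -m handwheel '[[0,0.3,0.5,-0.015],[-0.5,0,0,0],[-1,0,0,0],[-1.5,0,0,0]]'; python3 -c "
from h import *
plang(.66,-.045,.109,-.12+np.pi,.065)"
```

```text
t: 23.95
tcp_pos: [0.4724, -0.0241, 0.1107]
eef_rot: [3.133, -0.016, 3.022]
force: [-3.7, 1.4, -3.4]
grip_width: -0.001
shift cm [-18.98   0.1   -0.13] roll(tool z)  0.0 | alt half turn -3.141 rpy [ 3.1328 -0.0158  3.022 ] tcp [ 0.4724 -0.0241  0.1107] q7 0.943 t 23.95
```

```bash
python3 -m handwheel '[[-2,0,0.1,0],[-2,0,0.1,0],[-2,0,0.1,0],[-2,0,0.1,0]]'; python3 -c "
from h import *
plang(.66,-.045,.109,-.12+np.pi,.065)
o,p,d,C=shot('side','s3')
cv2.imwrite('pics/s3z.png',cv2.resize(p[80:250,180:400,::-1],None,fx=3.5,fy=3.5))"
```

```text
t: 24.35
tcp_pos: [0.5505, -0.0342, 0.109]
eef_rot: [3.134, -0.026, 3.021]
force: [-4.2, 0.3, 2.6]
grip_width: -0.003
shift cm [-11.16   0.19  -0.29] roll(tool z)  -0.0 | alt half turn 3.141 rpy [ 3.1343 -0.0255  3.0214] tcp [ 0.5505 -0.0342  0.109 ] q7 1.025 t 24.35
```

View pics/s3z.png

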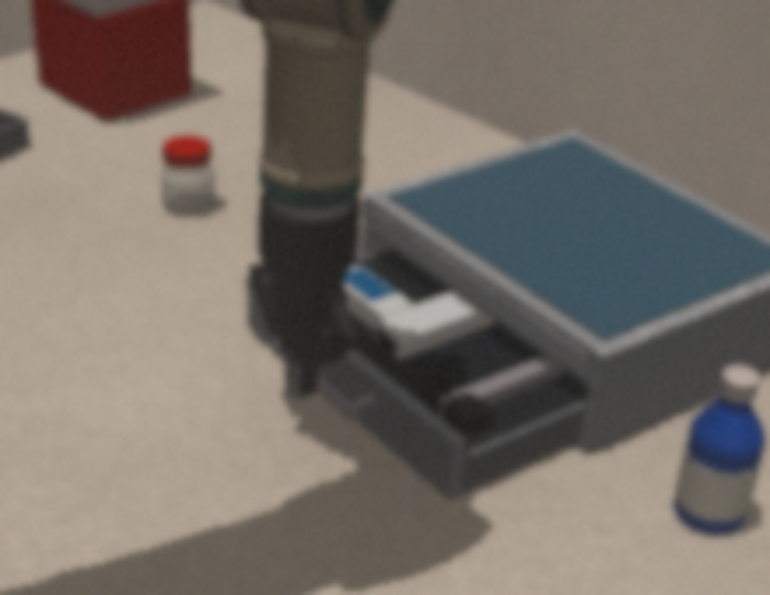

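```bash
python3 -m handwheel '[[-2,0,0,0],[-2,0,0,0],[-2,0,0,0],[-1.5,0,0,0],[-1,0,0,0]]'; python3 -c "
from h import *
plang(.66,-.045,.109,-.12+np.pi,.065)"
```

```text
t: 24.9
tcp_pos: [0.6352, -0.0451, 0.1094]
eef_rot: [3.132, -0.034, 3.018]
force: [-3.0, 1.3, -2.2]
grip_width: 0.003
shift cm [-2.67  0.25 -0.04] roll(tool z)  -0.003 | alt half turn 3.138 rpy [ 3.1321 -0.0336  3.0181] tcp [ 0.6352 -0.0451  0.1094] q7 1.108 t 24.9
```

```bash
python3 -m handwheel '[[-1,0,0,0],[-1,0,0,0],[-1,0,0,0]]'; python3 -m handwheel '[[-0.7,0,0,0],[-0.7,0,0,0]]'
```

```text
t: 25.2
tcp_pos: [0.6624, -0.0485, 0.1095]
eef_rot: [3.131, -0.042, 3.017]
force: [-3.1, 1.0, -0.5]
grip_width: 0.001
t: 25.4
tcp_pos: [0.673, -0.0498, 0.1093]
eef_rot: [3.131, -0.052, 3.016]
force: [-17.6, 2.6, 13.2]
grip_width: -0.0
```

```bash
python3 -c "
from h import *
o,p,d,C=shot('scene','c1')
cv2.imwrite('pics/c1z.png',cv2.resize(p[140:384,40:330,::-1],None,fx=2.4,fy=2.4))"
```

```text
(no output)
```

View pics/c1z.png

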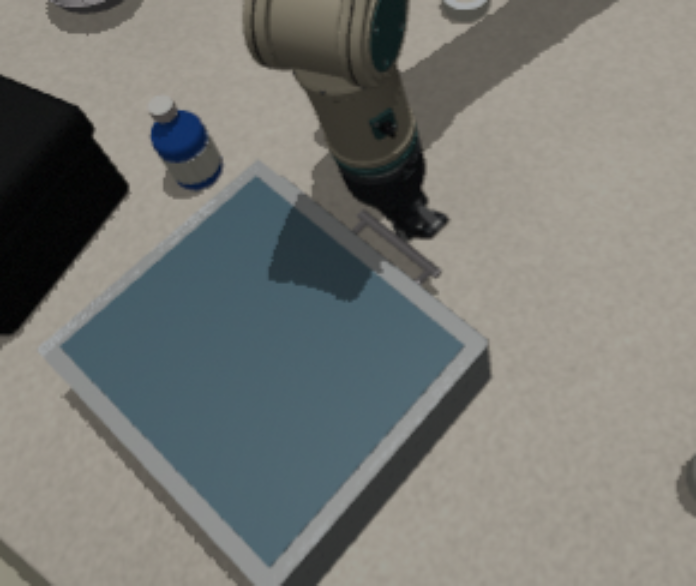

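```bash
python3 -m handwheel '[[-0.6,0,0,0],[-0.6,0,0,0]]'
```

```text
t: 25.65
tcp_pos: [0.6747, -0.0498, 0.1094]
eef_rot: [3.134, -0.079, 3.017]
force: [-15.4, 2.0, 12.0]
grip_width: 0.002
```

```bash
python3 -m handwheel '[[2,0,0,0],[4,0,0,0],[2,0,-3,0],[0,0,-4,0],[0,0,-4,0],[0,0,0,0]]'; python3 -c "
from h import *
o,p,d,C=shot('scene','c2')
cv2.imwrite('pics/c2z.png',cv2.resize(p[140:384,40:330,::-1],None,fx=2.4,fy=2.4))
o,p,d,C=shot('wrist','w21')
cv2.imwrite('pics/w21z.png',cv2.resize(p[:,:,::-1],None,fx=1.56,fy=1.56))
o,p,d,C=shot('side','s4')
cv2.imwrite('pics/s4z.png',cv2.resize(p[:,:,::-1],None,fx=1.56,fy=1.56))"
```

```text
t: 26.25
tcp_pos: [0.6044, -0.0434, 0.2321]
eef_rot: [3.134, -0.069, 3.016]
force: [0.3, 0.0, -0.2]
grip_width: -0.005
```

View pics/c2z.png

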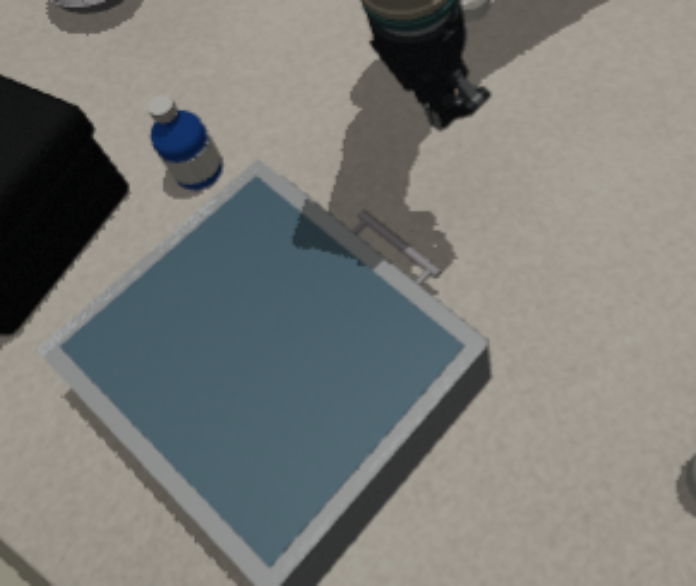

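View pics/s4z.png

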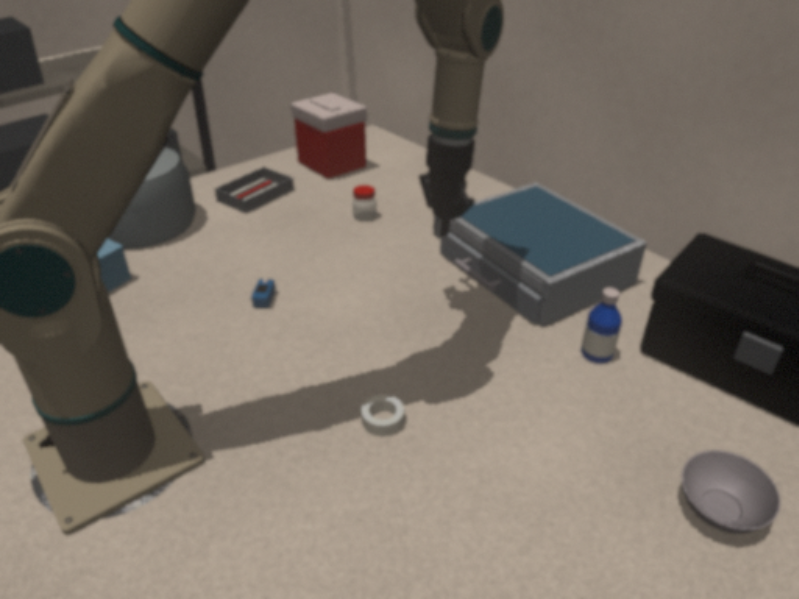

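View pics/w21z.png

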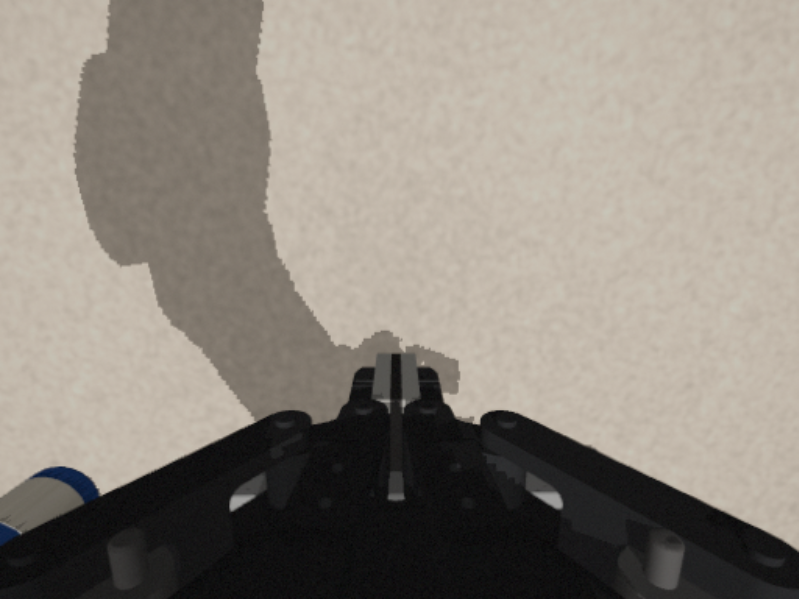

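```bash
python3 -m handwheel '[[-4,0,-0.5,0],[-4.5,0,-0.5,0],[-4.5,0,0,0],[-2,0,0,0],[0,0,0,0]]'; python3 -c "
from h import *
o,p,d,C=shot('wrist','w22')
cv2.imwrite('pics/w22z.png',cv2.resize(p[:,:,::-1],None,fx=1.56,fy=1.56))
S,ps,ds,_=None,*eyes.snapshot('side'),None
"
```

```text
t: 26.9
tcp_pos: [0.7483, -0.0644, 0.2131]
eef_rot: [3.14, -0.097, 3.017]
force: [0.2, -0.4, -0.6]
grip_width: -0.0
```

View pics/w22z.png

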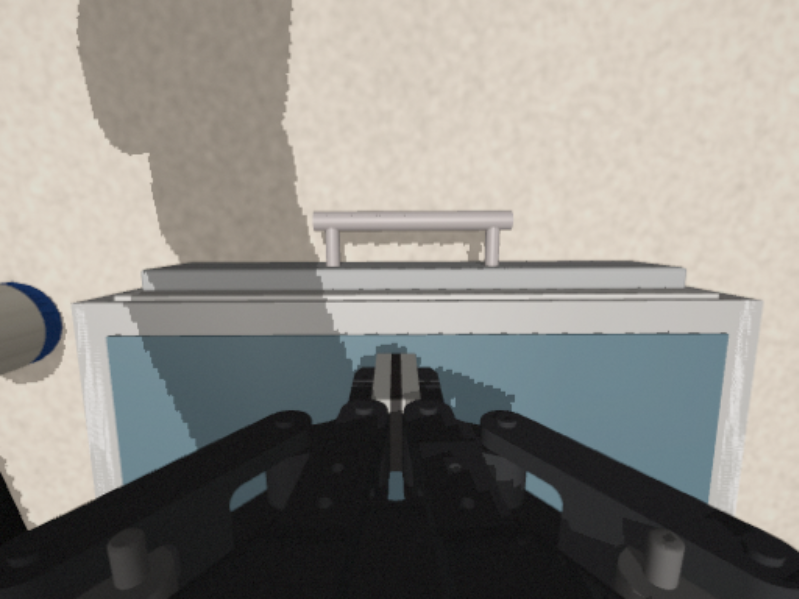

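```bash
python3 -c "
from h import *
n=np.array([np.cos(-.12),np.sin(-.12)])
o,p,d,C=load('wrist','w22'); q=lambda L:np.array(L)/1.56
def u(L,z,C=C): return (ray(C,q(L),z)[:,:2]@n).round(4)
print('bar axis',u([[313,220],[512,220]],.0475),'front top face/back',u([[413,268],[413,289]],.061),'carcass top front edge',u([[413,300],[413,334]],.096))
print('strip 290-299 at .096/.061', u([[413,291],[413,296]],.096),u([[413,291],[413,296]],.061))
o0,p0,d0,C0=load('wrist','w1')
print('initial bar',u([[170,67],[171,248]],.0475,C0),'carcass edges', u([[661,0],[700,0],[583,400]],.096,C0))
o0,p0,d0,C0=load('wrist','w3')
print('carcass edge from w3',u([[455,320],[455,345]],.096,C0), 'foam back/side etc')
cv2.imwrite('pics/w3c.png',cv2.resize(p0[175:235,110:460,::-1],None,fx=2.2,fy=4))
for v in range(164,220,2):
    r=d[v,265]; m=np.zeros(d.shape,bool);m[v,262:268]=1; c=np.median(cloud(C,d,m),0); print(v,(c[:2]@n).round(4),c[2].round(4))
"
```

```text
bar axis [0.6853 0.6859] front top face/back [0.7105 0.7216] carcass top front edge [0.7218 0.7375]
strip 290-299 at .096/.061 [0.7177 0.72  ] [0.7227 0.7254]
initial bar [0.4676 0.4665] carcass edges [0.7191 0.7369 0.7322]
carcass edge from w3 [0.7203 0.7365] foam back/side etc
164 0.708 -0.001
166 0.71 -0.0008
168 0.7108 0.0163
170 0.7108 0.0405
172 0.711 0.0582
174 0.7125 0.0596
176 0.7142 0.0602
178 0.7158 0.0597
180 0.7174 0.0599
182 0.7191 0.0597
184 0.7207 0.0596
186 0.7206 0.072
188 0.7207 0.0832
190 0.7215 0.0875
192 0.7227 0.0896
194 0.7231 0.0951
196 0.7246 0.0948
198 0.7261 0.0949
200 0.7274 0.0953
202 0.729 0.0946
204 0.7304 0.0951
206 0.7317 0.0954
208 0.7333 0.0949
210 0.7349 0.0946
212 0.7362 0.0954
214 0.7376 0.0951
216 0.7385 0.0972
218 0.74 0.0973
```

```bash
python3 -c "
from workcell import workorder
print(workorder.finish_job())"
```

```text
the job is handed in; nothing more can be done
None
```

I laid the thermometer and the reflex hammer in their cut-outs, pressed both home and pushed the drawer shut. I handed the job in at about 27 s of the 70 s allowed; no verdict came back.

- **Pressed home:** The last view before closing put the instrument tops within about 1.3 mm of their fully-home heights: thermometer 54.8–55.3 mm against 56 mm, hammer head 52.9 mm against 54 mm, and shank 48.7–49.0 mm against 50 mm. The foam itself read 1.1 mm low in the same view, so both were home. Pressing took about 30–33 N at the end.
- **Sideways fit:** Both were about 2–3 mm from their seat points and within about 0.016 rad of the cut-out direction. The sideways estimates between views disagreed by 1–2 mm. Neither instrument could be seen again once the drawer was shut.
- **Drawer:** The depth picture shows the drawer front's back face against the carcass face, both at 0.7207 m along the closing direction. The handle had travelled about 219 mm since my first handle measurement, at an unknown start up to 15 mm in. It then stopped against 15–18 N, well over the roughly 6 N needed to slide it.
- **Side effects:** Pressing the thermometer slid the drawer in by about 4 mm; I measured the hammer's cut-out again before placing it. In the pictures the other things on the table look undisturbed, though I did not measure their positions again. The gripper ended clear of everything, tips about 4 cm above the carcass.

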